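Press a supply module home with one turn of the handwheel

ROBOT

A 6-joint arm with a two-finger parallel gripper is mounted at the origin on the work surface. World frame = base frame: x ahead of the robot, y to its left, z up, the work surface at z = 0. Lengths are in mm, angles in rad, forces in N, time in s.
With the tool pointing down it reaches from about 400 to 925 mm from the base axis. Payload 3.4 kg.
Tool frame: the origin (TCP) lies midway between the tips of the shut fingers; the grasp point (between the pads) lies 19 mm behind it; x points along the fingers, y is the direction in which the jaws open and shut, and the axes are right-handed (so a half turn about x gives the same grasp; the last joint's range is limited). The gripper opens to 85 mm and grips with 20 to 120 N. Pads are 22 mm wide; open, the fingers measure 114 mm over their backs; the gripper's body (76 mm by 85 mm) begins 54 mm behind the grasp point. The pads swing forward as they close: fully open they stand 13 mm farther back than shut.
Start: joints at [-1.367, 0.307, 1.506, -0, 1.328, -0.073], TCP at [157.111, -553.125, 231.305] pointing down, gripper open.
Joint ranges: [-3.12, 3.12], [-1.05, 2.28], [0.14, 2.33], [-1.42, 4.57], [0.1, 2.73], [-2.68, 2.68]. Speed limits (rad/s): [2.57, 2.57, 3.14, 3.14, 3.14, 3.14].

INTERFACE

Orientations are given as a unit quaternion [w, x, y, z].
In Python, from station import * gives the robot as it stands.
- The arm moves only by the tool carry_out, never from a script. Its argument "rows" is a list that holds one entry, the list of rows, each a list of 4 numbers: the shift along the tool's x, y, z in cm, then the turn about the tool's x in rad. A call has exactly 10 rows; each row shifts and turns the commanded pose from where the row before left it, along the tool's axes as they then stand; what a row does not reach is not made up. A row lasts 1/10 s, in which the tool goes at most 50 mm and 8.59 degrees, less where a joint would pass 70% of its speed; a pose out of reach is approached as far as the arm can. A call with a gripper value outside its range is refused whole. "fingers" is the finger opening in cm, from 0 to 8.54, set as the call begins (left out, the last holds). The fingers move at their own pace and stop on an object; "grip_force" is the grip in N (left out, the last holds). Time passes only in rows, so rows that do not move let the fingers close, or fill a call up. It gives the time, the measured TCP pose, the force and the opening at its end, in the units of the state.
- get_obs(): the state, without advancing time (a new reading comes with each control period).
- capture(name): name is "scene" or "top"; returns (picture, depth): 400x640x3 uint8, red, green, blue; 400x640 float32, mm along the optical axis (not along the pixel's ray), 0 where there is no reading.
- get_calibration(name): a dict with "fx", "fy", "cx", "cy" (pixels), "xyz" and "orientation" of the camera in the world. Camera axes: x right, y up, looking along -z (the intrinsics and any distortion apply to the point x, -y, -z); pixel columns grow to the right and rows downward; lengths in mm; the calibration is good to about 2 mm. A picture is of the moment at which its call begins. get_calibration takes no time and is no camera call.
- close_job(): hands the job in, once; it reports no verdict.
Trained networks look in the newest picture that a camera, given by its name, has taken for a name from the list of things; names that differ only in an ending like _2 or _b are one class to them, and where a whole thing is asked for, a point or a joint stands for the part that bears it (a point fixed in the world has none). Each returns a list of dicts, best first, with "p" (0 to 1); they miss things now and then, are a little off and sometimes report something else, mostly with a low value. They report only what shows in the picture. A call takes as long as a camera call. They do not tell look-alikes from the thing itself.
- look_for(camera, name): "centre" ([column, row] in pixels, amid what is visible of it).
The state is a dict: "clock": time; "joint_pos": joint angles; "dq": joint speeds; "tau": joint torques, N m; "eef_pos": TCP position; "orientation": TCP orientation; "force": force on the tool from outside, world axes, zero at the start; "ft_torque": the same for the moment, N m; "gripper_width": finger opening in mm.
Only numpy, scipy, OpenCV 4.12 (cv2) and the standard library are available. Lean on these libraries where they do the work, as an engineer would, in place of code of your own. Each camera call takes 0.05 s, during which the arm holds its last target.

TASK

Leaving the other things on the bench where they are, take the spanner off the press channel and lay it flat on the bench, clear of the press. Then lift the aluminium supply module by its bail to find out which end is heavier (that end dips), and lower it, without dropping it, into the press channel between the ram and the hood, heavy end towards the hood, and let go of it. Finally turn the handwheel anticlockwise (seen from above) through exactly one revolution, so that the ram alone pushes the module home into the hood and comes back, and leave the knob at its home mark.

Things in the scene. Friction and masses are not known exactly. Their poses are not given: they have to be found in the camera images.
- press: Fixed press on a dark steel base 420 x 100 x 12 mm. Origin: on the bench, under the ram's face when home; x: push direction, from wheel to hood; z up. Along x: wheel axis at -120 mm, over a grey gear housing; open channel from the home ram face (0) to the hood's mouth (160 mm); end of hood 225 mm. Its place and heading vary.
- channel (a point): Point on the channel floor midway between home ram face and hood mouth, 12 mm above the bench; axes as the press's. The channel is a level trough along x, 50 mm wide between walls 14 mm high, with lips flaring to 62 mm width, up to 40 mm above the bench. A module centred within 20 mm of this point along x lies well.
- hood (a point): Centre of the hood's mouth, 160 mm ahead of the home ram face, 37 mm above the bench; axes as the press's. The grey hood is open towards the channel, 50 mm wide and 50 mm high inside, 55 mm deep, its outer top 70 mm above the bench. The module's bail stays outside it.
- wheel_hub (a point): Centre of the top of the handwheel's hub, on the wheel's upright axis, 118 mm above the bench. The wheel is a level disc 170 mm across, its rim top 111 mm above the bench.
- knob_mid (a point): Middle of the upright black crank knob on the wheel (148 mm above the bench): a cylinder 26 mm across, from 116 to 172 mm above the bench, 62 mm from the wheel's axis. It spins freely on its pin, so a grip may keep its heading all round. At home it is on the side away from the hood, at a small fixed steel finger outside the rim (115 mm high): the home mark.
- wheel (a joint): Handwheel angle, rad, growing anticlockwise seen from above: 0 with the knob at the home mark (starts within 0.1 of it), 6.283 after one revolution. Friction about 0.12 Nm (2 N at the knob); it stays where left. Blocked a little behind 0; it can be turned too far, which begins another stroke.
- ram (a joint): How far the steel ram stands out from home, m. The wheel drives it: 0 at home, 0.080 at half a revolution, back to 0 after one. Its face is 42 mm wide, 3 to 37 mm above the channel floor.
- spanner: Flat double-ended steel spanner, 160 mm long (x), 10 mm thick, shank 18 mm wide (y), round ends 32 mm wide, 0.18 kg. Origin: centre of its underside; z up. It starts lying across the tops of the channel's lips, its underside about 40 mm above the bench, and must be laid flat on a free piece of bench.
- module: Aluminium box 120 mm long (x), 44 wide (y), 46 high, 0.35 to 0.6 kg. Origin: centre of underside; z up. Both ends look alike; a transformer hidden in one end puts the centre of mass 20 mm towards it. A steel U-shaped bail (60 mm over all) pivots at mid-length, 36 mm up, held upright by a weak spring; lifted by it, the box tilts to a stop, heavy end 15 degrees down. Set down, it comes level.
- bail_bar (a point): Centre of the bail's crossbar, where to grip: 12 mm thick and high, running across the module (along its y), 48 mm clear between the legs, centre 98 mm above the module's underside, 46 mm of free air between it and the module's top. The fingers go on its two long sides, closing along the module's length (x).
- speaker: Bystander: round loudspeaker driver, 110 mm across, 48 mm high, lying cone up. Origin: centre of its underside. Not to be disturbed.
- bin: Bystander: open plastic parts bin 85 x 65 mm, 50 mm high. Origin: centre of its underside. Not to be disturbed.
- spray: Bystander: standing spray can, 52 mm across, 170 mm tall. Origin: centre of its underside. Not to be disturbed.
- bottle: Bystander: standing white plastic bottle, 56 mm across, 150 mm tall. Origin: centre of its underside. Not to be disturbed.
- mug: Bystander: white mug, 80 mm across, 90 mm high, handle on one side. Origin: centre of its underside. Not to be disturbed.
- meter: Bystander: hand multimeter lying flat, 85 x 150 mm, 40 mm high. Origin: centre of its underside. Not to be disturbed.
- cleaner: Bystander: standing can, 48 mm across, 150 mm tall. Origin: centre of its underside. Not to be disturbed.
Not all that is in view belongs to the job. Several things have the shape of the spanner; the one meant has the colours described above.

How it is judged:
By the outcome, as a careful person would: the job done as asked, in the order asked, and still so for the second after the job is handed in, with the robot touching nothing.
It also fails if it takes over 72 s, if anything falls off the work surface, if the arm or the gripper's body presses on something with over 40 N, if the wrist force passes 120 N, or if a joint passes its speed limit or range.

## Working session

There is one attempt and no reset: what is moved stays moved. The work goes in short steps, Python scripts to look and compute and a tool call to move; the robot and the scene stay as the last step left them, time stands still between calls to the robot, and variables do not carry over. Pictures are saved under pics/ and viewed, and the job is handed in when it is done.

Besides the shell and the picture viewer there is one more tool, called after "Call:" by a JSON object that holds its "name" and its "arguments". carry_out: Moves the arm, as the interface text tells. Its arguments: {"type":"object","properties":{"rows":{"type":"array","items":{"type":"array","items":{"type":"array","items":{"type":"number"}}}},"fingers":{"type":"number"},"grip_force":{"type":"number"}},"required":["rows"]}

```bash
ls; mkdir -p pics
python3 - <<'E'
from station import *
import cv2,numpy as np
for n in("scene","top"):
    p,d=capture(n);cv2.imwrite(f"pics/{n}0.png",p[:,:,::-1]);np.savez(f"{n}0.npz",p=p,d=d);print(get_calibration(n))
    for t in ["press","spanner","module","bail_bar","knob_mid","wheel_hub","hood","speaker"]:
        print(n,t,[(np.round(r['centre']),round(r['p'],2)) for r in look_for(n,t)][:4])
print(get_obs())
E
```

```text
pics
{'fx': 394.8554576406349, 'fy': 394.8554576406349, 'cx': 318.7016640008421, 'cy': 195.2119096920544, 'xyz': array([1004.78759246,  467.08742048, 1140.90298279]), 'orientation': array([0.36706267, 0.1167561 , 0.27069889, 0.88224436])}
scene press [(array([288., 183.]), 0.81)]
scene spanner [(array([327., 164.]), 0.61), (array([308., 124.]), 0.48)]
scene module [(array([416., 293.]), 0.82)]
scene bail_bar [(array([422., 282.]), 0.52)]
scene knob_mid []
scene wheel_hub [(array([268., 159.]), 0.72), (array([378., 247.]), 0.72), (array([424., 241.]), 0.27)]
scene hood [(array([288., 185.]), 0.95), (array([313., 196.]), 0.61), (array([228., 130.]), 0.26)]
scene speaker [(array([419., 242.]), 0.61), (array([256., 140.]), 0.43), (array([359., 298.]), 0.21)]
{'fx': 374.2476150438355, 'fy': 374.2476150438355, 'cx': 322.1498989974225, 'cy': 200.0520280229702, 'xyz': array([ 378.25963493,  -20.75976726, 1296.00364755]), 'orientation': array([ 0.70768174,  0.0350315 , -0.02989665, -0.70502875])}
top press [(array([375., 198.]), 0.88)]
top spanner [(array([418., 280.]), 0.7), (array([335., 21
[... 260 characters left out ...]
eaker [(array([229., 237.]), 0.77)]
{'clock': 0.9, 'joint_pos': array([-1.36748713e+00,  3.06760616e-01,  1.50638268e+00, -6.00233540e-05,
        1.32839549e+00, -7.35256989e-02]), 'dq': array([-0.00071885, -0.00027381, -0.00091975, -0.00109254,  0.00084786,
       -0.00192361]), 'tau': array([-3.59195263e-03, -4.57462442e+01, -2.52337682e+01, -4.74932222e-05,
        7.73468382e-04,  1.59932023e-05]), 'eef_pos': array([ 157.09877702, -553.13730509,  231.33403795]), 'orientation': array([-0.09758906, -0.7003237 , -0.09754838,  0.70036234]), 'force': array([ 0.21529324,  0.07441813, -1.21216579]), 'ft_torque': array([-0.04311761, -0.01821826,  0.0223305 ]), 'gripper_width': 85.6259647111138}
```

View pics/scene0.png

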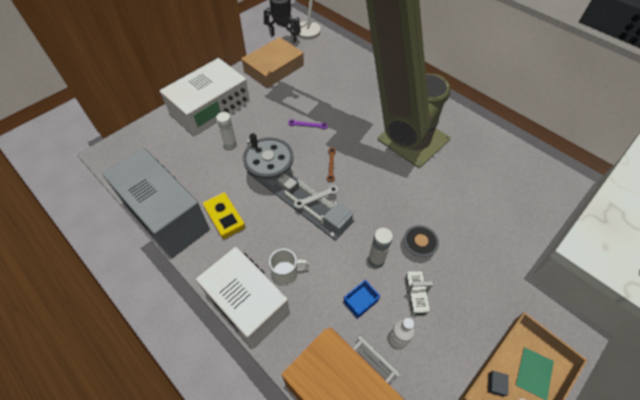

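View pics/top0.png

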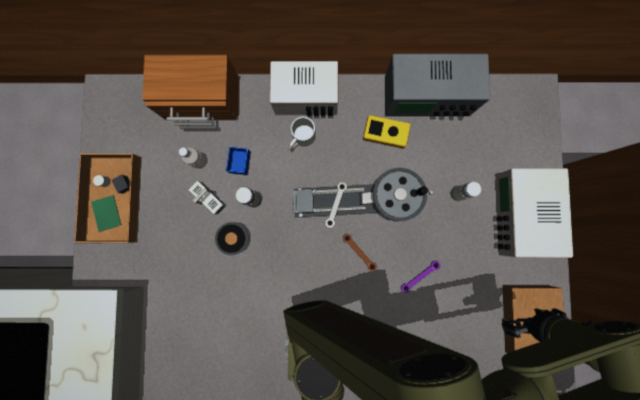

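```bash
cat > h.py <<'E'
import numpy as np,cv2
from scipy.spatial.transform import Rotation as R
from station import *
def cam(n):
    c=get_calibration(n);q=c['orientation'];return c,R.from_quat([q[1],q[2],q[3],q[0]]).as_matrix()
def px(n,u,v,z):
    c,M=cam(n);r=M@np.array([(u-c['cx'])/c['fx'],-(v-c['cy'])/c['fy'],-1]);o=c['xyz']
    return o+r*(z-o[2])/r[2]
def pj(n,X):
    c,M=cam(n);p=M.T@(np.array(X)-c['xyz']);return np.array([c['cx']+c['fx']*p[0]/-p[2],c['cy']-c['fy']*p[1]/-p[2]])
def cloud(n,d):
    c,M=cam(n);v,u=np.mgrid[:400,:640]
    P=np.stack([(u-c['cx'])/c['fx'],-(v-c['cy'])/c['fy'],-np.ones(u.shape)],-1)*d[...,None]
    return P@M.T+c['xyz']
E
python3 - <<'E'
from h import *
a=np.load('top0.npz');p=a['p'][:,:,::-1]
def crop(p,u0,v0,w,h,s,f): cv2.imwrite(f,cv2.resize(p[v0:v0+h,u0:u0+w],None,fx=s,fy=s,interpolation=cv2.INTER_CUBIC))
crop(p,285,160,155,80,5,'pics/c1.png'); crop(p,180,140,90,75,8,'pics/c2.png')
b=np.load('scene0.npz');q=b['p'][:,:,::-1]
crop(q,235,120,130,120,6,'pics/c3.png');crop(q,390,220,60,100,6,'pics/c4.png')
P=cloud('top',a['d']);print(P[260,300],P[300,250] ,a['d'][260,300]);
E
```

```text
[ 2.90958768e+02  6.40079303e+01 -1.42333542e-02] [155.89294067 232.46011742   1.4176797 ] 1283.1432
```

View pics/c1.png

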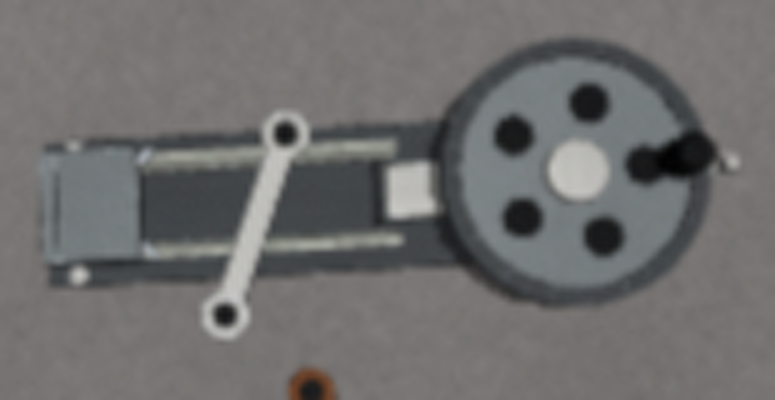

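View pics/c2.png

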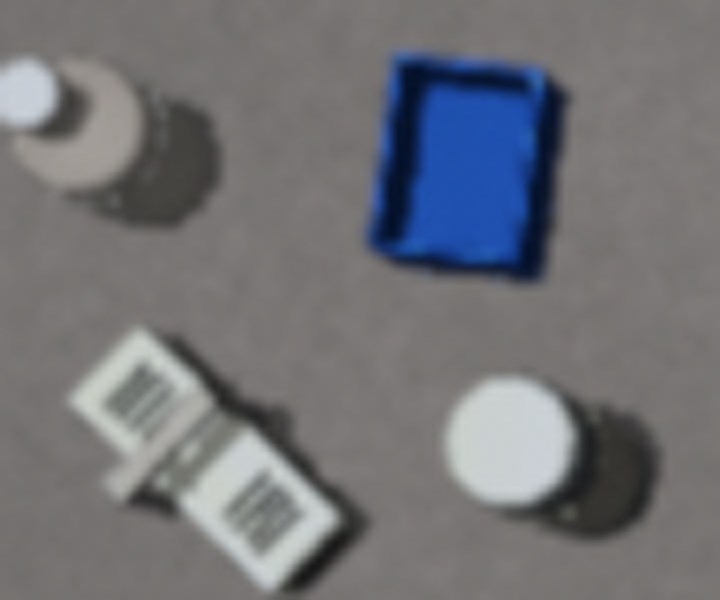

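View pics/c3.png

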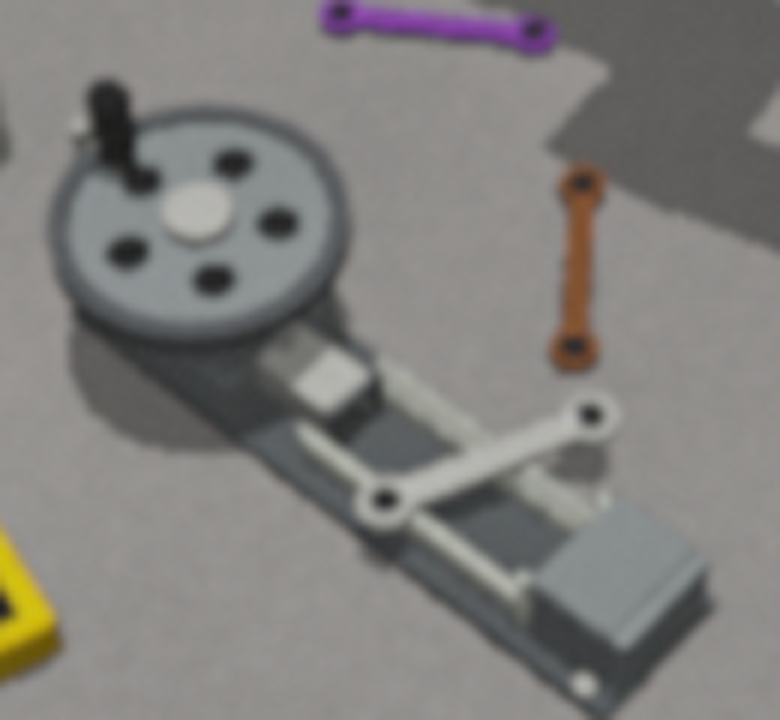

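View pics/c4.png

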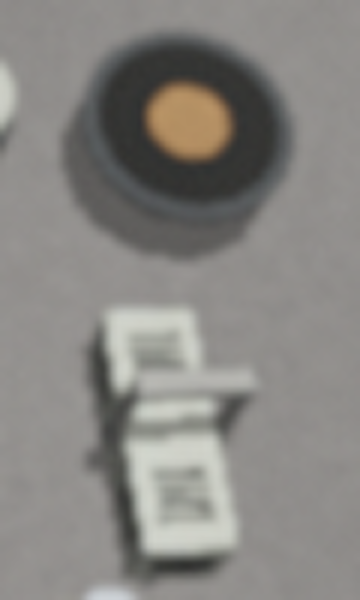

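Run:
```python
from h import *
a=np.load('top0.npz');p=a['p'].astype(int);P=cloud('top',a['d'])
b=np.load('scene0.npz');Q=cloud('scene',b['d'])
def T(cu,cv,z): return px('top',285+cu/5,160+cv/5,z)[:2]
def S(cu,cv,z): return px('scene',235+cu/6,120+cv/6,z)[:2]
print('hub',T(578,170,118),S(198,211,118))
print('knobtop',T(693,152,172),S(106,92,172))
print('spanner',T(285,132,50),T(225,315,50),'|',S(592,414,50),S(386,499,50))
print('hood cr',[T(*c,70) for c in((46,152),(140,150),(143,258),(52,264))], [S(*c,70) for c in((612,502),(708,560),(625,648),(527,570))])
z=P[...,2]
m=(abs(z-70)<4);m[:,:290]=0;m[:,320:]=0;m[:180]=0;m[225:]=0
def fit(X):
    (c,s,an)=cv2.minAreaRect(X[:,:2].astype(np.float32)) ;return c,s,an,len(X)
print('hood top',fit(P[m]),np.median(P[m][:,2]))
m=(abs(z-111)<6);m[:,:370]=0;m[:,435:]=0;m[:160]=0;m[230:]=0
X=P[m];print('wheel',fit(X),cv2.minEnclosingCircle(X[:,:2].astype(np.float32)))
z=Q[...,2]
m=(abs(z-70)<4);m[:,:310]=0;m[:,360:]=0;m[:200]=0;m[240:]=0
print('hood sc',fit(Q[m]),np.median(Q[m][:,2]),Q[m].mean(0))
# module
def M(u,v,z):return px('top',180+u/8,140+v/8,z)[:2]
c=[M(140,328,46),M(350,520,46),M(275,592,46),M(70,400,46)];print('module',c,np.mean(c,0))
print('bail',M(212,392,104),M(118,495,104))
def N(u,v,z):return px('scene',390+u/6,220+v/6,z)[:2]
c=[N(103,310,46),N(195,308,46),N(238,552,46),N(145,555,46)];print('moduleS',c,np.mean(c,0))
print('bailS',N(135,378,104),N(255,378,104))
for n in['speaker','bin','bottle','spray','mug','cleaner','meter']:
    r=look_for('top',n) ; print(n,[(np.round(x['centre']),round(x['p'],2),px('top',*x['centre'],100)[:2].round()) for x in r[:2]])
```

```text
hub [ 506.81790999 -259.88651224] [ 508.31770387 -253.53028766]
knobtop [ 512.08032276 -318.39085751] [ 514.09751409 -315.61335659]
spanner [539.22322331 -77.84897994] [416.50069409 -37.87611675] | [416.51694465 -32.50759733] [538.06991319 -73.27799144]
hood cr [array([522.84161828,  80.73570723]), array([524.37107032,  18.70212662]), array([453.03060238,  16.2818367 ]), array([448.86977153,  75.98687101])] [array([461.84023201,  24.25685947]), array([452.60064871,  85.49168643]), array([522.88607343,  90.81016219]), array([524.93862735,  21.81338212])]
hood top ((487.770263671875, 52.254188537597656), (73.80084991455078, 64.90299224853516), 3.868168592453003, 392) 69.37069894425395
wheel ((507.07305908203125, -259.14300537109375), (170.4222412109375, 170.27294921875), 56.45241165161133, 1970) ((507.22943115234375, -266.7300720214844), 92.9469223022461)
hood sc ((490.54168701171875, 55.838958740234375), (75.90834045410156, 63.86043167114258), 2.508697032928467, 377) 69.75273764124086 [491.55557489  55.87898814  69.79885079]
module [array([556.57529366, 409.91685137]), array([475.5767
[... 182 characters left out ...]
 ]
moduleS [array([478.06874389, 326.84226522]), array([445.0080526, 358.5503385]), array([530.13150684, 445.61732367]), array([561.9046667 , 415.64722094])] [503.77824251 386.66428708]
bailS [522.35647494 365.30328336] [483.26151733 404.59282905]
speaker [(array([229., 237.]), 0.77, array([369., 285.]))]
bin [(array([235., 159.]), 0.63, array([621., 270.])), (array([230., 240.]), 0.23, array([359., 279.]))]
bottle [(array([191., 157.]), 0.79, array([627., 416.]))]
spray [(array([248., 198.]), 0.89, array([496., 227.]))]
mug [(array([298., 133.]), 0.57, array([708.,  66.]))]
cleaner [(array([465., 193.]), 0.88, array([ 512., -469.]))]
meter [(array([388., 132.]), 0.8, array([ 711., -225.]))]
```

```bash
cat >> h.py <<'E'
def pose():
    o=get_obs();q=o['orientation'];return o,R.from_quat([q[1],q[2],q[3],q[0]]).as_matrix()
def yhead(M): return np.degrees(np.arctan2(M[1,1],M[0,1]))
def plan(tgt,yh=None):
    """tool-axes shift (cm) to tgt and turn about tool x to bring jaw axis to heading yh deg (mod 180)"""
    o,M=pose();d=np.array(tgt)-o['eef_pos'];print('clock',round(o['clock'],2),'pos',o['eef_pos'].round(1),'yhead',yhead(M).round(2),'F',o['force'].round(1),'w',round(o['gripper_width'],1),'q',o['joint_pos'].round(2))
    print('shift now axes cm',(M.T@d/10).round(2))
    if yh is not None:
        t=(yh-yhead(M)+90)%180-90;t=-np.radians(t);print('turn',t.round(3))
        M2=M@R.from_rotvec([t,0,0]).as_matrix();print('shift after turn cm',(M2.T@d/10).round(2))
E
python3 - <<'E'
from h import *
o,M=pose();print(M.round(3))
plan([485,-58,130],161.7-90)
E
```

```text
[[ 0.     0.273 -0.962]
 [-0.    -0.962 -0.273]
 [-1.     0.    -0.   ]]
clock 1.25 pos [ 157.1 -553.1  231.3] yhead -74.14 F [ 0.1 -0.4 -0.9] w 85.5 q [-1.37  0.31  1.51  0.    1.33 -0.07]
shift now axes cm [ 10.13 -38.67 -45.07]
turn 0.596
shift after turn cm [ 10.13 -57.3  -15.58]
```

Call:
{"name": "carry_out", "arguments": {"rows": [[[0, -2.9, -3.4, 0], [0, -2.9, -3.4, 0], [0, -2.9, -3.4, 0], [0, -2.9, -3.4, 0], [0, -2.9, -3.4, 0], [0, -2.9, -3.4, 0], [0, -2.9, -3.4, 0], [0, -2.9, -3.4, 0], [0, -2.9, -3.4, 0], [0, -2.9, -3.4, 0]]], "fingers": 5}}

```text
clock: 2.25
eef_pos: [405.7, -179.7, 231.7]
orientation: [0.098, 0.701, 0.097, -0.7]
force: [1.1, -0.5, 0.6]
gripper_width: 50.1
```

Run:
```python
from h import *
plan([485,-58,130],161.7-90)
```

```text
clock 2.25 pos [ 405.7 -179.7  231.7] yhead -74.15 F [ 1.1 -0.5  0.6] w 50.1 q [-0.51  0.12  1.76 -0.    1.26  0.78]
shift now axes cm [ 10.17  -9.55 -10.94]
turn 0.596
shift after turn cm [ 10.17 -14.04  -3.69]
```

Call:
{"name": "carry_out", "arguments": {"rows": [[[0, 0, 0, 0.149], [0, 0, 0, 0.149], [0, 0, 0, 0.149], [0, 0, 0, 0.149], [1, -3.5, -0.92, 0], [2, -3.5, -0.92, 0], [3, -3.5, -0.92, 0], [4.17, -3.5, -0.93, 0], [0, 0, 0, 0], [0, 0, 0, 0]]]}}

```text
clock: 3.25
eef_pos: [481.5, -62.1, 132.7]
orientation: [0.111, -0.697, 0.112, 0.699]
force: [0.5, 0.0, -0.1]
gripper_width: 49.9
```

Run:
```python
from h import *
plan([485,-58,31],161.7-90)
for n in("top","scene"):
    p,d=capture(n);np.savez(n+'1.npz',p=p,d=d)
    u,v=pj(n,[485,-58,80]).astype(int);u0,v0=u-65,v-50
    cv2.imwrite(f'pics/{n}1.png',cv2.resize(p[v0:v0+100,u0:u0+130,::-1],None,fx=6,fy=6,interpolation=cv2.INTER_CUBIC))
    print(n,u0,v0,pj(n,get_obs()['eef_pos']))
```

```text
clock 3.25 pos [481.5 -62.1 132.7] yhead -108.16 F [ 0.5  0.  -0.1] w 49.9 q [-0.22  0.29  1.82 -0.    1.03  1.67]
shift now axes cm [10.17 -0.51 -0.23]
turn 0.002
shift after turn cm [10.17 -0.51 -0.23]
top 271 151 [338.456978   201.12950836]
scene 248 141 [313.29346618 180.03768055]
```

View pics/scene1.png

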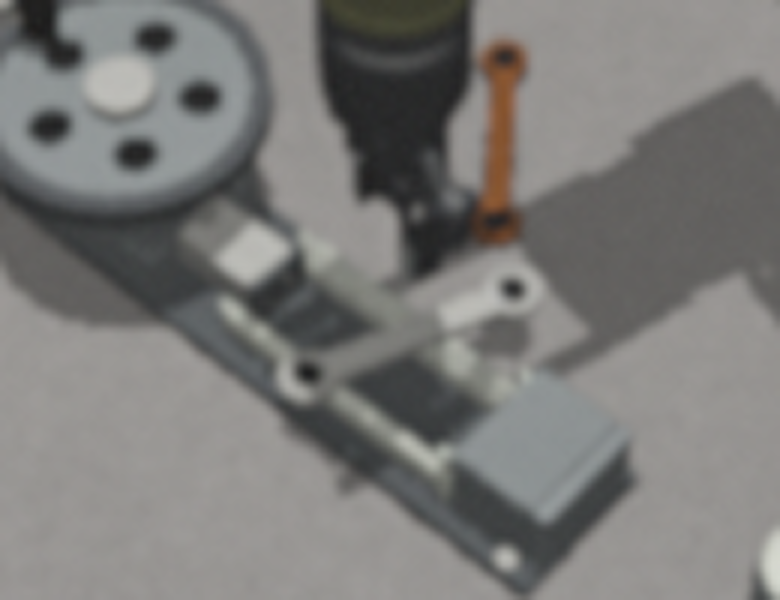

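View pics/top1.png

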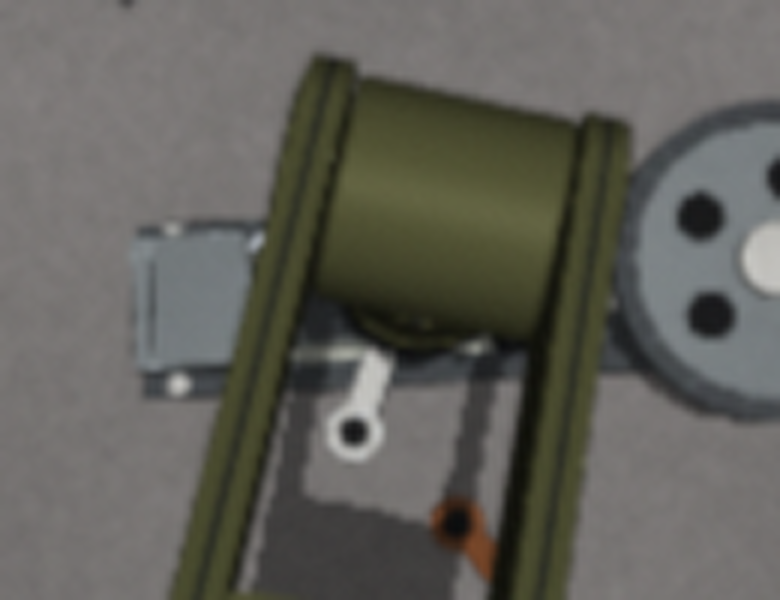

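Run:
```python
from h import *
a=np.load('scene1.npz');Q=cloud('scene',a['d']);
o,M=pose()
for s in(25,32,39,-25,-32,-39):
    X=o['eef_pos']+M[:,1]*s+np.array([0,0,4]);print(s,X.round(),(pj('scene',X)-[248,141])*6)
# points near fingers from depth
m=(Q[...,2]>135)&(Q[...,2]<185)&(abs(Q[...,0]-481)<60)&(abs(Q[...,1]+62)<60)
X=(Q[m]-o['eef_pos'])@M
print(len(X))
for x in X[::6]: print(x.round())
```

```text
25 [475. -87. 138.] [370.69896398 195.95898104]
32 [472. -94. 138.] [364.8846199 186.6292878]
39 [ 470. -100.  138.] [359.10232694 177.35102376]
-25 [490. -40. 138.] [413.18618777 264.13395653]
-32 [492. -33. 138.] [419.27173679 273.89882507]
-39 [495. -26. 138.] [425.39189483 283.71922724]
83
[-50.  56. -11.]
[-43.  28.  -4.]
[-36.  27.  -9.]
[-31.  25.  -6.]
[-24.  25.  -2.]
[-19.  23.   0.]
[ -5.  32. -10.]
[ -7.  26. -10.]
[-48. -34. -11.]
[-37. -35.  -8.]
[-27. -34. -11.]
[-22. -34. -11.]
[ -4. -25. -10.]
[-17. -41.   3.]
```

Call:
{"name": "carry_out", "arguments": {"rows": [[[0, -0.6, -0.23, 0], [2, 0, 0, 0], [2, 0, 0, 0], [2, 0, 0, 0], [1.5, 0, 0, 0], [1.2, 0, 0, 0], [0.8, 0, 0, 0], [0.6, 0, 0, 0], [0, 0, 0, 0], [0, 0, 0, 0]]]}}

```text
clock: 4.35
eef_pos: [486.6, -58.0, 33.1]
orientation: [-0.112, 0.698, -0.113, -0.698]
force: [1.0, -0.4, -0.1]
gripper_width: 50.5
```

Call:
{"name": "carry_out", "arguments": {"rows": [[[0, 0, 0, 0], [0, 0, 0, 0], [0, 0, 0, 0], [0, 0, 0, 0], [0, 0, 0, 0], [0, 0, 0, 0], [0, 0, 0, 0], [0, 0, 0, 0], [0, 0, 0, 0], [-0.5, 0, 0, 0]]], "fingers": 0.5, "grip_force": 50}}

```text
clock: 5.35
eef_pos: [485.5, -57.6, 37.2]
orientation: [0.112, -0.698, 0.112, 0.699]
force: [-0.5, 0.7, -2.1]
gripper_width: 16.7
```

Run:
```python
from h import *
plan([605,-70,80],90)
```

```text
clock 5.35 pos [485.5 -57.6  37.2] yhead -108.29 F [-0.5  0.7 -2.1] w 16.7 q [-0.2   0.43  1.92  0.    0.79  1.69]
shift now axes cm [ -4.29  -2.57 -11.73]
turn -0.319
shift after turn cm [ -4.29   1.24 -11.94]
```

Call:
{"name": "carry_out", "arguments": {"rows": [[[-1.5, 0, 0, 0], [-2.5, 0, 0, 0], [-2.5, 0, 0, 0], [-1, -0.6, -2.5, 0], [0, -0.7, -3.2, 0], [0, -0.7, -3.2, 0], [0, -0.57, -2.83, 0], [0, 0, 0, -0.14], [0, 0, 0, -0.14], [0, 0, 0, -0.14]]]}}

```text
clock: 6.35
eef_pos: [605.0, -70.0, 111.7]
orientation: [-0.037, -0.705, -0.038, 0.707]
force: [-0.6, -0.4, -1.9]
gripper_width: 17.0
```

Call:
{"name": "carry_out", "arguments": {"rows": [[[0, 0, 0, -0.14], [0, 0, 0, -0.14], [0, 0, 0, -0.14], [0, 0, 0, -0.14], [0, 0, 0, -0.14], [0, 0, 0, -0.14], [0, 0, 0, -0.14], [0, 0, 0, -0.14], [0, 0, 0, -0.14], [0, 0, 0, -0.14]]]}}

```text
clock: 7.35
eef_pos: [604.7, -70.0, 111.9]
orientation: [-0.483, -0.515, -0.484, 0.516]
force: [0.4, 0.4, -2.3]
gripper_width: 16.6
```

Run:
```python
from h import *
plan([605,-70,0],0)
p,d=capture("scene")
cv2.imwrite('pics/s2.png',cv2.resize(p[80:240,200:400,::-1],None,fx=4,fy=3.75,interpolation=cv2.INTER_CUBIC))
```

```text
clock 7.35 pos [604.7 -70.  111.9] yhead -3.68 F [ 0.4  0.4 -2.3] w 16.6 q [-0.18  0.46  1.59  0.    1.1  -0.12]
shift now axes cm [1.119e+01 5.000e-02 1.000e-02]
turn -0.064
shift after turn cm [1.119e+01 5.000e-02 1.000e-02]
```

View pics/s2.png

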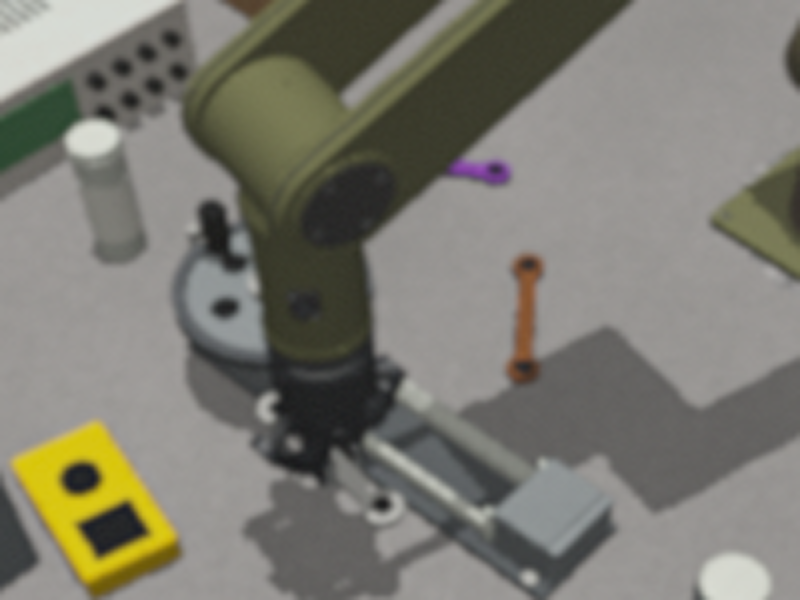

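Call:
{"name": "carry_out", "arguments": {"rows": [[[2, 0, 0, -0.06], [2.5, 0, 0, 0], [2.5, 0, 0, 0], [1.8, 0, 0, 0], [1, 0, 0, 0], [0.6, 0, 0, 0], [0.4, 0, 0, 0], [0.1, 0, 0, 0], [0, 0, 0, 0], [0, 0, 0, 0]]]}}

```text
clock: 8.4
eef_pos: [606.1, -70.3, 4.4]
orientation: [0.498, 0.503, 0.497, -0.502]
force: [-0.2, -0.3, -2.4]
gripper_width: 16.7
```

Call:
{"name": "carry_out", "arguments": {"rows": [[[0.1, 0, 0, 0], [0.1, 0, 0, 0], [0, 0, 0, 0], [0, 0, 0, 0], [0, 0, 0, 0], [0, 0, 0, 0], [0, 0, 0, 0], [0, 0, 0, 0], [0, 0, 0, 0], [0, 0, 0, 0]]]}}

```text
clock: 9.4
eef_pos: [605.5, -70.2, 1.5]
orientation: [0.497, 0.503, 0.497, -0.502]
force: [0.3, -0.6, -1.9]
gripper_width: 16.3
```

Run:
```python
from h import *
p,d=capture("scene");o,M=pose();print(o['eef_pos'],o['force'])
Q=cloud('scene',d)
cv2.imwrite('pics/s3.png',cv2.resize(p[140:220,240:340,::-1],None,fx=8,fy=7.5,interpolation=cv2.INTER_CUBIC))
m=(abs(Q[...,0]-605)<20)&(abs(Q[...,1]+70)<85)&(Q[...,2]<40)
for y in range(-150,20,15):
    k=m&(abs(Q[...,1]-y)<7)&(abs(Q[...,0]-605)<8);print(y,k.sum(),np.median(Q[k][:,2]).round(1) if k.sum() else '')
```

```text
[605.51651209 -70.21064492   1.54721049] [ 0.13350108  0.70916548 -1.44294853]
-150 15 17.8
-135 10 17.1
-120 0 
-105 1 -4.6
-90 0 
-75 11 19.4
-60 23 18.3
-45 18 17.2
-30 17 17.2
-15 17 17.3
0 30 11.7
15 8 -0.4
```

View pics/s3.png

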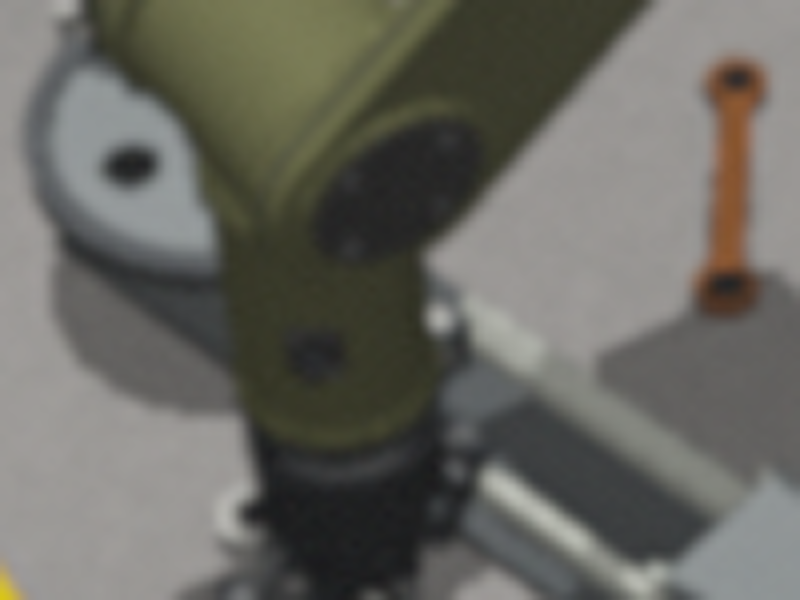

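Call:
{"name": "carry_out", "arguments": {"rows": [[[0.05, 0, 0, 0], [0.05, 0, 0, 0], [0, 0, 0, 0], [0, 0, 0, 0], [0, 0, 0, 0], [0, 0, 0, 0], [0, 0, 0, 0], [0, 0, 0, 0], [0, 0, 0, 0], [0, 0, 0, 0]]], "fingers": 1.9, "grip_force": 20}}

```text
clock: 10.45
eef_pos: [605.5, -70.2, 0.5]
orientation: [-0.497, -0.502, -0.498, 0.502]
force: [0.4, 0.1, -0.8]
gripper_width: 19.2
```

Call:
{"name": "carry_out", "arguments": {"rows": [[[0, 0, 0, 0], [0, 0, 0, 0], [0, 0, 0, 0], [-1.5, 0, 0, 0], [-2.5, 0, 0, 0], [-4, 0, 0, 0], [-4.5, 0, 0, 0], [-4.5, 0, 0, 0], [-4.5, 0, 0, 0], [0, 0, 0, 0]]], "fingers": 4}}

```text
clock: 11.45
eef_pos: [610.0, -71.0, 223.3]
orientation: [0.502, 0.505, 0.493, -0.5]
force: [1.1, -0.1, -0.7]
gripper_width: 40.1
```

Run:
```python
from h import *
plan([501,383,200],45)
p,d=capture("scene");Q=cloud('scene',d)
cv2.imwrite('pics/s4.png',p[:,:,::-1])
```

```text
clock 11.45 pos [610.  -71.  223.3] yhead -0.57 F [ 1.1 -0.1 -0.7] w 40.1 q [-0.18  0.36  1.45  0.    1.32 -0.17]
shift now axes cm [  2.06 -11.38 -45.29]
turn -0.795
shift after turn cm [  2.06  24.37 -39.84]
```

View pics/s4.png

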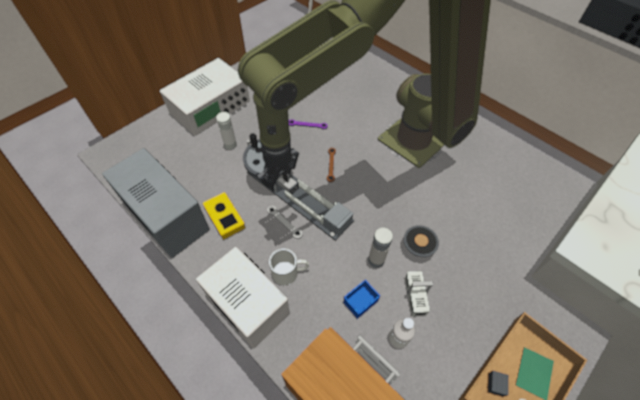

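Call:
{"name": "carry_out", "arguments": {"rows": [[[0, -1.15, -4.5, 0], [0, -1.15, -4.5, 0], [0, -1.15, -4.5, 0], [0, -1.15, -4.5, 0], [0, -1.15, -4.5, 0], [0, -1.15, -4.5, 0], [0, -1.15, -4.5, 0], [0, -1.15, -4.5, 0], [0, -1.15, -4.5, 0], [0, -1.15, -4.5, 0]]], "fingers": 6}}

```text
clock: 12.5
eef_pos: [493.3, 382.0, 213.5]
orientation: [-0.497, -0.501, -0.498, 0.504]
force: [1.2, 0.7, 0.7]
gripper_width: 60.2
```

Call:
{"name": "carry_out", "arguments": {"rows": [[[0, 0, 0, -0.14], [0, 0, 0, -0.14], [0, 0, 0, -0.14], [0, 0, 0, -0.14], [0, 0, 0, -0.14], [0, 0, 0, -0.13], [1, 0, 0, 0], [2, 0, 0, 0], [2, 0, 0, 0], [0, 0, 0, 0]]]}}

```text
clock: 13.5
eef_pos: [492.1, 378.9, 160.7]
orientation: [0.656, 0.257, 0.659, -0.263]
force: [-1.1, -0.2, -0.4]
gripper_width: 59.7
```

Run:
```python
from h import *
plan([502.3,382.3,79],47)
for n in("top","scene"):
    p,d=capture(n);np.savez(n+'5.npz',p=p,d=d)
    u,v=pj(n,[502,382,100]).astype(int);u0,v0=u-50,v-40
    cv2.imwrite(f'pics/{n}5.png',cv2.resize(p[v0:v0+80,u0:u0+100,::-1],None,fx=7,fy=7,interpolation=cv2.INTER_CUBIC))
    print(n,u0,v0)
```

```text
clock 13.5 pos [492.1 378.9 160.7] yhead 46.82 F [-1.1 -0.2 -0.4] w 59.7 q [ 0.59  0.43  1.49 -0.    1.22 -0.23]
shift now axes cm [8.16 1.02 0.53]
turn -0.003
shift after turn cm [8.16 1.02 0.53]
top 149 155
scene 371 242
```

View pics/scene5.png

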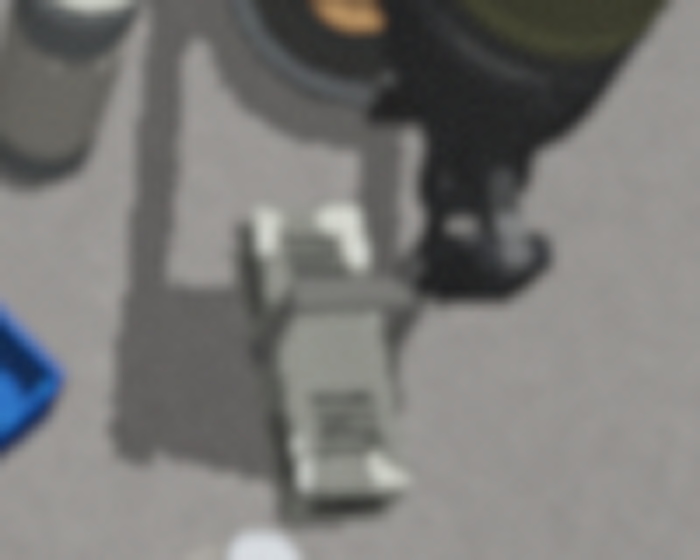

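View pics/top5.png

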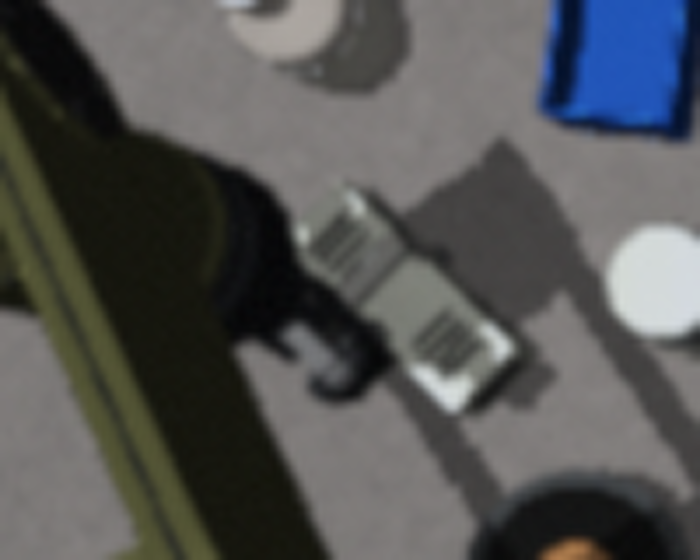

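Run:
```python
from h import *
o,M=pose()
print(o['eef_pos'])
for n in("top","scene"):
    d=np.load(n+'5.npz')['d'];Q=cloud(n,d)
    X=(Q-o['eef_pos'])@M
    m=(abs(X[...,0]+25)<24)&(abs(X[...,1])<70)&(abs(X[...,2])<40);Y=X[m];print(n,len(Y))
    for lo in(-50,-35,-25,-15,-5):
        k=(Y[:,0]>lo)&(Y[:,0]<=lo+12);
        if k.sum():print(lo,k.sum(),'y',np.percentile(Y[k][:,1],[3,20,50,80,97]).round(),'z',np.percentile(Y[k][:,2],[3,20,50,80,97]).round())
    # module bail points in depth
    m=(Q[...,2]>92)&(Q[...,2]<110)&(abs(Q[...,0]-502)<40)&(abs(Q[...,1]-382)<40)
    print('bail',m.sum(),Q[m].mean(0), cv2.minAreaRect(Q[m][:,:2].astype(np.float32)) if m.sum()>3 else'')
for n in("top","scene"):
    d=np.load(n+'0.npz')['d'];Q=cloud(n,d)
    m=(Q[...,2]>92)&(Q[...,2]<112)&(abs(Q[...,0]-502)<45)&(abs(Q[...,1]-382)<45)
    print('bail',m.sum(),Q[m].mean(0), cv2.minAreaRect(Q[m][:,:2].astype(np.float32)))
    m=(Q[...,2]>40)&(Q[...,2]<52)&(abs(Q[...,0]-502)<75)&(abs(Q[...,1]-382)<75)
    print('box',m.sum(),Q[m].mean(0), cv2.minAreaRect(Q[m][:,:2].astype(np.float32)))
```

```text
[494.21700704 380.35247249 164.10637294]
top 11
-50 2 y [-47. -47. -46. -45. -45.] z [ 9.  9. 10. 11. 11.]
-35 3 y [-43. -41. -38. -36. -35.] z [ 7.  8. 10. 11. 11.]
-25 4 y [-45. -43. -41. -39. -38.] z [ 7.  7.  8. 10. 11.]
-15 4 y [-45. -42. -40. -38. -36.] z [ 7.  7.  9. 10. 11.]
-5 1 y [-40. -40. -40. -40. -40.] z [7. 7. 7. 7. 7.]
bail 51 [507.40465026 374.90645964 102.05379432] ((502.89306640625, 379.91827392578125), (12.540528297424316, 50.49269485473633), 46.42597961425781)
scene 75
-50 10 y [-37. -35. -30.  37.  42.] z [ 6.  8. 10. 11. 13.]
-35 20 y [-35. -32.  33.  40.  43.] z [ 2.  5.  8. 10. 11.]
-25 33 y [-37. -32. -30.  37.  43.] z [-5.  2.  7. 10. 11.]
-15 19 y [-33. -31. -30.  35.  37.] z [-8. -2.  5.  9. 10.]
bail 90 [508.624994   382.93707855 102.11715134] ((505.0770568847656, 384.1578063964844), (12.441344261169434, 53.99441146850586), 46.223934173583984)
bail 75 [501.36892289 381.08014627 101.87782806] ((501.6705627441406, 381.8446960449219), (13.396329879760742, 55.71904754638672), 45.79855728149414)
box 403 [500.12696912 379.30501916  44.91519271] ((502.03216552734375, 381.7809753417969), (121.09729766845703, 55.47333526611328), 45.57228469848633)
bail 105 [505.23583184 385.39127153 102.57641462] ((504.3890075683594, 384.1991271972656), (13.384471893310547, 55.39518356323242), 48.32609939575195)
box 560 [508.32410383 387.76467871  45.85550051] ((505.6158142089844, 383.0067443847656), (120.41239929199219, 56.002769470214844), 49.3845329284668)
```

Run:
```python
from h import *
plan([503,383,80],47)
```

```text
clock 13.6 pos [494.2 380.4 164.1] yhead 46.88 F [0.8 0.4 0.2] w 59.7 q [ 0.59  0.43  1.49  0.    1.23 -0.23]
shift now axes cm [8.41 0.82 0.47]
turn -0.002
shift after turn cm [8.41 0.82 0.47]
```

Call:
{"name": "carry_out", "arguments": {"rows": [[[0, 0.82, 0.47, 0], [1.5, 0, 0, 0], [1.5, 0, 0, 0], [1.5, 0, 0, 0], [1.5, 0, 0, 0], [1.2, 0, 0, 0], [0.8, 0, 0, 0], [0.4, 0, 0, 0], [0, 0, 0, 0], [0, 0, 0, 0]]]}}

```text
clock: 14.6
eef_pos: [504.5, 384.0, 82.1]
orientation: [0.658, 0.26, 0.658, -0.259]
force: [0.2, -0.1, -0.1]
gripper_width: 59.8
```

Run:
```python
from h import *
plan([503,383,80],47)
p,d=capture('scene');o,M=pose();Q=cloud('scene',d);X=(Q-o['eef_pos'])@M
m=(Q[...,2]>85)&(Q[...,2]<112)&(abs(X[...,1])<14)&(abs(X[...,2])<40)
Y=X[m];print(len(Y),np.percentile(Y[:,1],[5,50,95]),np.percentile(Y[:,2],[5,50,95]))
cv2.imwrite(f'pics/s6.png',cv2.resize(p[242:322,371:471,::-1],None,fx=7,fy=7,interpolation=cv2.INTER_CUBIC))
```

```text
clock 14.6 pos [504.5 384.   82.1] yhead 46.98 F [ 0.2 -0.1 -0.1] w 59.8 q [ 0.58  0.52  1.56 -0.    1.06 -0.24]
shift now axes cm [ 0.21 -0.18 -0.04]
turn -0.0
shift after turn cm [ 0.21 -0.18 -0.04]
56 [-3.92408152  1.86619739  6.25951627] [ 1.75602406 16.13398685 26.82441644]
```

View pics/s6.png

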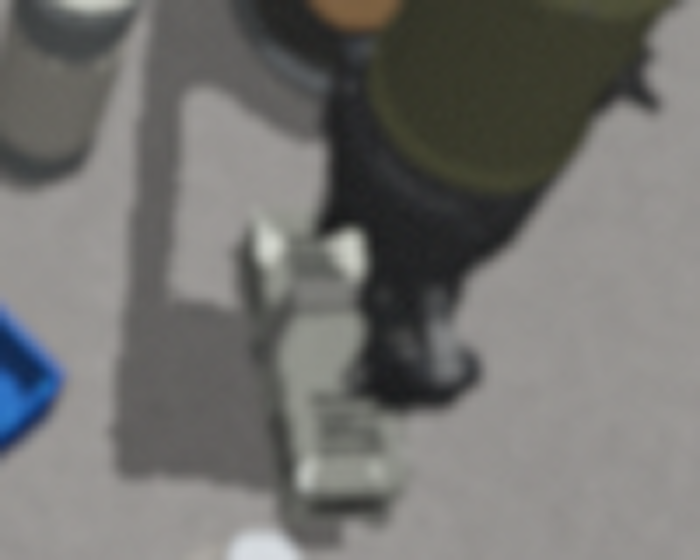

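Call:
{"name": "carry_out", "arguments": {"rows": [[[0.2, 0, 0, 0], [0, 0, 0, 0], [0, 0, 0, 0], [0, 0, 0, 0], [0, 0, 0, 0], [0, 0, 0, 0], [0, 0, 0, 0], [0, 0, 0, 0], [0, 0, 0, 0], [0, 0, 0, 0]]], "fingers": 0.4, "grip_force": 70}}

```text
clock: 15.65
eef_pos: [504.2, 383.8, 79.9]
orientation: [0.658, 0.259, 0.658, -0.259]
force: [-0.0, -1.4, 5.1]
gripper_width: 10.8
```

Call:
{"name": "carry_out", "arguments": {"rows": [[[-0.3, 0, 0, 0], [-0.5, 0, 0, 0], [-0.8, 0, 0, 0], [-1, 0, 0, 0], [-1, 0, 0, 0], [-1, 0, 0, 0], [-0.8, 0, 0, 0], [-0.4, 0, 0, 0], [0, 0, 0, 0], [0, 0, 0, 0]]]}}

```text
clock: 16.65
eef_pos: [503.8, 383.6, 137.5]
orientation: [0.658, 0.259, 0.658, -0.259]
force: [0.0, 0.9, -3.6]
gripper_width: 10.3
```

Run:
```python
from h import *
plan([503,383,300],47);o,M=pose()
for n in("top","scene"):
    p,d=capture(n);np.savez(n+'7.npz',p=p,d=d);Q=cloud(n,d);X=(Q-o['eef_pos'])@M
    for s in(-50,-40,-30,30,40,50):
        m=(abs(X[...,1]-s)<5)&(abs(X[...,2])<18)&(Q[...,2]>55)&(X[...,0]>5)&(X[...,0]<60);print(n,s,m.sum(),np.median(Q[m][:,2]).round(1) if m.sum() else'')
p=np.load('scene7.npz')['p'];cv2.imwrite(f'pics/s7.png',cv2.resize(p[222:322,361:471,::-1],None,fx=6,fy=6,interpolation=cv2.INTER_CUBIC))
```

```text
clock 16.65 pos [503.8 383.6 137.5] yhead 46.98 F [ 0.   0.9 -3.6] w 10.3 q [ 0.58  0.46  1.5   0.    1.18 -0.24]
shift now axes cm [-16.25  -0.11  -0.02]
turn -0.0
shift after turn cm [-16.25  -0.11  -0.02]
top -50 37 90.3
top -40 38 93.3
top -30 33 95.5
top 30 13 110.8
top 40 5 112.9
top 50 3 111.8
scene -50 31 90.2
scene -40 29 93.1
scene -30 13 95.0
scene 30 43 112.0
scene 40 45 113.8
scene 50 47 116.0
```

View pics/s7.png

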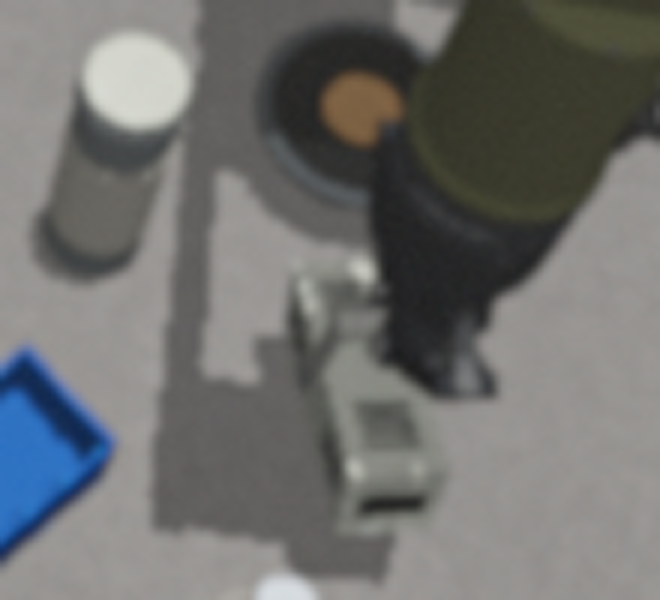

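Call:
{"name": "carry_out", "arguments": {"rows": [[[-1, 0, 0, 0], [-2.5, 0, 0, 0], [-3.5, 0, 0, 0], [-3.5, 0, 0, 0], [-3, 0, 0, 0.1], [-2, 0, 0, 0.14], [-1, 0, 0, 0.14], [0, 0, 0, 0.14], [0, 0, 0, 0.14], [0, 0, 0, 0.14]]]}}

```text
clock: 17.75
eef_pos: [503.9, 383.5, 303.1]
orientation: [0.504, 0.496, 0.504, -0.496]
force: [0.0, 0.0, -4.1]
gripper_width: 10.9
```

Call:
{"name": "carry_out", "arguments": {"rows": [[[0, 0, 0, 0.14], [0, 0, 0, 0.14], [0, 0, 0, 0.14], [0, 0, 0, 0.14], [0, 0, 0, 0.14], [0, 0, 0, 0.14], [0, 0, 0, 0.14], [0, 0, 0, 0.14], [0, 0, 0, 0.14], [0, 0, 0, 0.14]]]}}

```text
clock: 18.75
eef_pos: [503.8, 383.5, 302.8]
orientation: [-0.065, -0.704, -0.065, 0.704]
force: [-0.5, -0.1, -4.1]
gripper_width: 10.8
```

Run:
```python
from h import *
plan([496.5,-57,300],-86.6)
```

```text
clock 18.75 pos [503.8 383.5 302.8] yhead -79.4 F [-0.5 -0.1 -4.1] w 10.8 q [ 0.58  0.35  1.26 -0.    1.53  1.97]
shift now axes cm [ 0.3  43.16  8.82]
turn 0.126
shift after turn cm [ 0.3  43.92  3.34]
```

Call:
{"name": "carry_out", "arguments": {"rows": [[[0, 0, 0, 0.126], [0, 1, 0.1, 0], [0, 2, 0.2, 0], [0, 3, 0.2, 0], [0, 4, 0.3, 0], [0, 4.5, 0.3, 0], [0, 4.5, 0.3, 0], [0, 4.5, 0.4, 0], [0, 4.5, 0.4, 0], [0, 4.5, 0.3, 0]]]}}

```text
clock: 19.75
eef_pos: [498.4, 54.6, 303.0]
orientation: [0.024, 0.707, 0.023, -0.707]
force: [1.3, -0.1, -3.9]
gripper_width: 10.9
```

Call:
{"name": "carry_out", "arguments": {"rows": [[[0, 4, 0.3, 0], [0, 3.5, 0.3, 0], [0, 2.5, 0.2, 0], [0, 1.4, 0.1, 0], [2, 0, 0, 0], [2.5, 0, 0, 0], [2.5, 0, 0, 0], [2.5, 0, 0, 0], [1.5, 0, 0, 0], [0, 0, 0, 0]]]}}

```text
clock: 20.75
eef_pos: [495.9, -56.2, 190.5]
orientation: [-0.023, -0.705, -0.024, 0.709]
force: [-0.2, -0.3, -4.7]
gripper_width: 10.3
```

Run:
```python
from h import *
plan([496.5,-57,92],-86.6)
for n in("scene","top"):
    p,d=capture(n);np.savez(n+'8.npz',p=p,d=d)
    u,v=pj(n,[496,-57,110]).astype(int);u0,v0=u-65,v-50
    cv2.imwrite(f'pics/{n}8.png',cv2.resize(p[v0:v0+100,u0:u0+130,::-1],None,fx=6,fy=6,interpolation=cv2.INTER_CUBIC));print(n,u0,v0)
```

```text
clock 20.75 pos [495.9 -56.2 190.5] yhead -86.21 F [-0.2 -0.3 -4.7] w 10.3 q [-0.2   0.24  1.72  0.    1.19  1.31]
shift now axes cm [ 9.85  0.1  -0.11]
turn 0.007
shift after turn cm [ 9.85  0.1  -0.11]
scene 246 138
top 271 147
```

View pics/scene8.png

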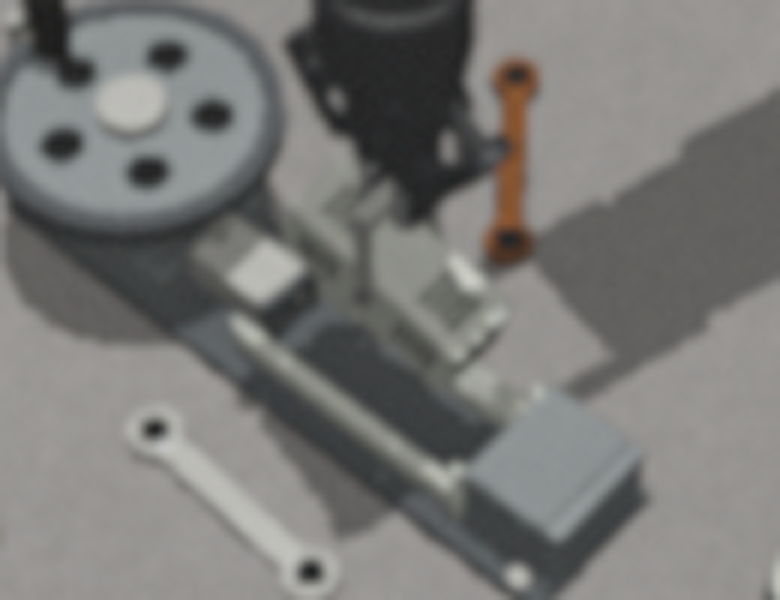

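View pics/top8.png

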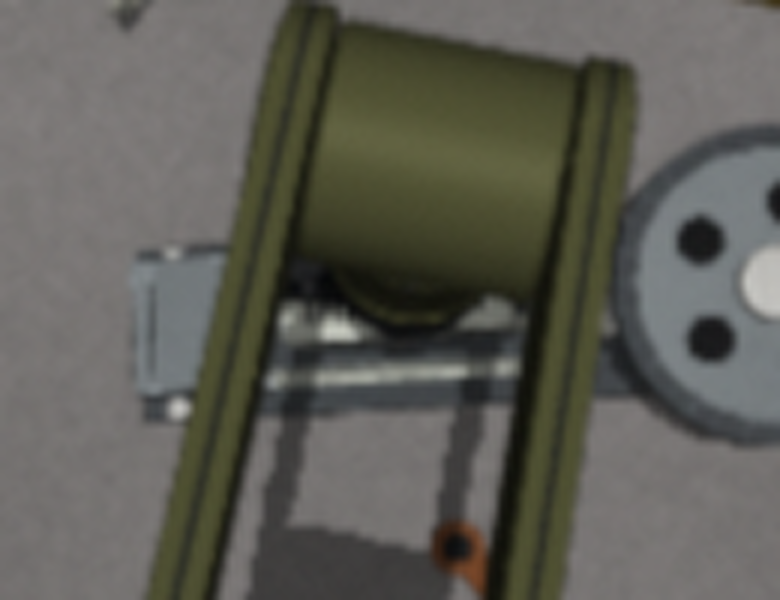

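Call:
{"name": "carry_out", "arguments": {"rows": [[[1, 0.1, -0.1, 0], [1.5, 0, 0, 0], [1.2, 0, 0, 0], [0.6, 0, 0, 0], [0, 0, 0, 0], [0, 0, 0, 0], [0, 0, 0, 0], [0, 0, 0, 0], [0, 0, 0, 0], [0, 0, 0, 0]]]}}

```text
clock: 21.85
eef_pos: [499.7, -57.5, 149.8]
orientation: [0.023, 0.707, 0.023, -0.707]
force: [-0.8, 0.5, -3.3]
gripper_width: 10.6
```

Run:
```python
from h import *
plan([496.5,-57,92],-86.6)
p,d=capture('scene');np.savez('scene9.npz',p=p,d=d);Q=cloud('scene',d)
cv2.imwrite('pics/s9.png',cv2.resize(p[138:238,246:376,::-1],None,fx=6,fy=6,interpolation=cv2.INTER_CUBIC))
# press frame estimate from scene cam: u dir heading
h=np.radians(93.4);u=np.array([np.cos(h),np.sin(h)]);w=np.array([-u[1],u[0]])
Q0=cloud('scene',np.load('scene0.npz')['d'])
def fr(Q): 
    dx=Q[...,:2]-[496.5,-57];return dx@u,dx@w
a,b=fr(Q0)
print('rails scene0')
for s in(-60,-40,30,45,60):
    m=(abs(a-s)<6)&(abs(b)<60);zz=Q0[...,2]
    for sgn in(1,-1):
        k=m&(b*sgn>15)&(zz>33)&(zz<46); print(s,sgn,k.sum(),np.percentile(b[k],[0,50,100]).round(1) if k.sum() else '')
m=(abs(Q0[...,2]-70)<3)&(a>75)&(a<170)&(abs(b)<50);print('hood a',np.percentile(a[m],[2,50,98]).round(1),'b',np.percentile(b[m],[2,50,98]).round(1))
a,b=fr(Q);z=Q[...,2]
for s in range(-70,75,10):
    k=(abs(a-s)<5)&(abs(b)<35)&(z>70)&(z<130);print(s,k.sum(),np.percentile(b[k],[3,97]).round(1) if k.sum() else'',np.median(z[k]).round(1) if k.sum() else'')
```

```text
clock 21.85 pos [499.7 -57.5 149.8] yhead -86.29 F [-0.8  0.5 -3.3] w 10.6 q [-0.2   0.29  1.77 -0.    1.08  1.31]
shift now axes cm [ 5.78 -0.07  0.32]
turn 0.005
shift after turn cm [ 5.78 -0.07  0.32]
rails scene0
-60 1 6 [28.7 31.5 32.8]
-60 -1 5 [-36.2 -33.5 -30.6]
-40 1 8 [29.1 31.1 34.8]
-40 -1 0 
30 1 13 [26.4 32.  60. ]
30 -1 4 [-34.4 -32.9 -31.8]
45 1 8 [28.4 30.8 34.2]
45 -1 3 [-34.6 -33.6 -32.1]
60 1 7 [27.9 31.5 34.4]
60 -1 4 [-34.4 -32.7 -31.8]
hood a [ 81.9 112.4 143.5] b [-37.2  -2.2  34.4]
-70 0  
-60 15 [-27.6   9.4] 104.2
-50 40 [-27.9  15. ] 127.2
-40 48 [-27.8   9.1] 124.7
-30 38 [-28.6  -0.1] 123.2
-20 29 [-28.3 -12.6] 114.3
-10 25 [-29.    1.4] 117.5
0 75 [-32.7  21.2] 114.7
10 59 [-29.5  14.4] 112.0
20 53 [-27.6  15. ] 109.4
30 56 [-27.6  14.6] 106.9
40 53 [-27.6  14.7] 104.7
50 56 [-27.6  11.9] 101.7
60 37 [-28.1  16. ] 100.4
70 0
```

View pics/s9.png

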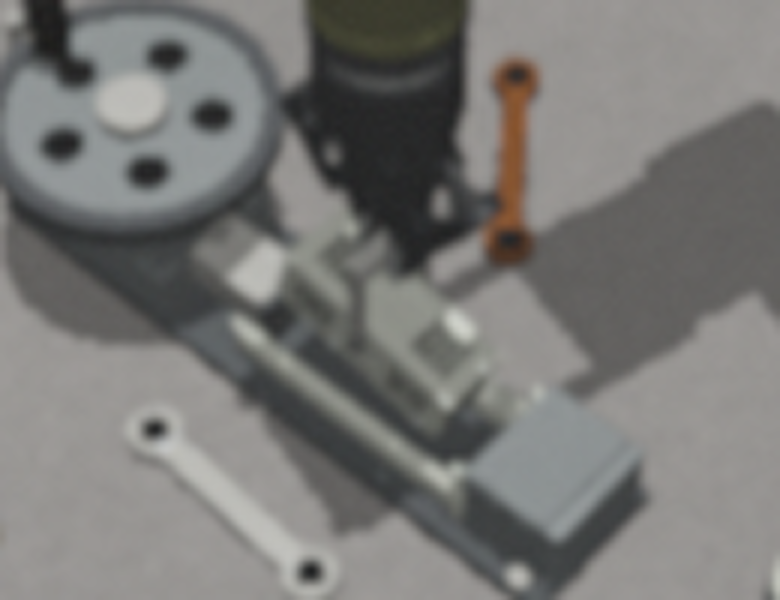

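Call:
{"name": "carry_out", "arguments": {"rows": [[[0, 0, 0.5, 0], [0.5, 0, 0, 0], [0.8, 0, 0, 0], [0.8, 0, 0, 0], [0.6, 0, 0, 0], [0, 0, 0, 0], [0, 0, 0, 0], [0, 0, 0, 0], [0, 0, 0, 0], [0, 0, 0, 0]]]}}

```text
clock: 22.9
eef_pos: [494.9, -57.9, 122.9]
orientation: [0.023, 0.707, 0.023, -0.706]
force: [-0.8, 0.1, -3.8]
gripper_width: 10.8
```

```bash
cat > chk.py <<'E'
from h import *
plan([496.5,-57,92],-86.6)
p,d=capture('scene');Q=cloud('scene',d)
import time
cv2.imwrite('pics/s10_%d.png'%time.time(),cv2.resize(p[138:238,246:376,::-1],None,fx=6,fy=6,interpolation=cv2.INTER_CUBIC))
h=np.radians(93.4);u=np.array([np.cos(h),np.sin(h)]);w=np.array([-u[1],u[0]])
dx=Q[...,:2]-[496.5,-57];a=dx@u;b=dx@w;z=Q[...,2]
for s in range(-60,110,10):
    k=(abs(a-s)<5)&(abs(b)<35)&(z>48)&(z<100);print(s,k.sum(),np.percentile(b[k],[3,97]).round(1) if k.sum() else'',np.median(z[k]).round(1) if k.sum() else'')
E
python3 chk.py;ls pics
```

```text
clock 22.9 pos [494.9 -57.9 122.9] yhead -86.29 F [-0.8  0.1 -3.8] w 10.8 q [-0.2   0.31  1.81 -0.    1.01  1.3 ]
shift now axes cm [ 3.09 -0.08 -0.16]
turn 0.005
shift after turn cm [ 3.09 -0.08 -0.16]
-60 10 [-22.9  -5.6] 73.7
-50 22 [-22.9  13.7] 77.0
-40 35 [-23.4  10.3] 94.7
-30 32 [-23.7   4.7] 93.5
-20 25 [-22.9   5.6] 83.2
-10 26 [-22.9   8.2] 89.5
0 60 [-30.   26.6] 87.9
10 55 [-23.9  20.6] 85.3
20 49 [-23.4  18.3] 82.3
30 50 [-23.   18.5] 80.0
40 52 [-22.   17.9] 77.9
50 51 [-21.8  19.4] 75.0
60 38 [-21.6  19. ] 71.8
70 6 [-33.6  25.2] 56.0
80 21 [-31.4  32.9] 68.5
90 65 [-33.   32.3] 70.2
100 53 [-32.8  29.8] 70.3
c1.png
c2.png
c3.png
c4.png
s10_1796572190.png
s2.png
s3.png
s4.png
s6.png
s7.png
s9.png
scene0.png
scene1.png
scene5.png
scene8.png
top0.png
top1.png
top5.png
top8.png
```

Call:
{"name": "carry_out", "arguments": {"rows": [[[0, 0, 0.1, 0.01], [0.5, 0, 0, 0], [0.5, 0, 0, 0], [0.5, 0, 0, 0], [0.5, 0, 0, 0], [0.4, 0, 0, 0], [0.3, 0, 0, 0], [0.2, 0, 0, 0], [0, 0, 0, 0], [0, 0, 0, 0]]]}}

```text
clock: 23.95
eef_pos: [493.6, -57.8, 93.6]
orientation: [-0.019, -0.707, -0.019, 0.707]
force: [1.1, -0.0, -2.8]
gripper_width: 10.5
```

```bash
python3 chk.py;ls -t pics|head -1
```

```text
clock 23.95 pos [493.6 -57.8  93.6] yhead -86.87 F [ 1.1 -0.  -2.8] w 10.5 q [-0.2   0.35  1.85  0.    0.94  1.31]
shift now axes cm [ 0.16 -0.06 -0.29]
turn -0.005
shift after turn cm [ 0.16 -0.06 -0.29]
-60 13 [-19.5  18. ] 61.0
-50 36 [-21.5  21.7] 60.5
-40 35 [-21.7  17.3] 60.3
-30 18 [-21.   -4.1] 59.5
-20 10 [-22.4 -13.3] 60.5
-10 17 [-24.    7.9] 59.5
0 62 [-28.8  26.5] 60.6
10 44 [-23.2  24.5] 59.3
20 38 [-20.9  22. ] 58.9
30 39 [-21.6  21.5] 58.5
40 34 [-20.8  20.8] 58.1
50 40 [-20.6  20.4] 58.2
60 32 [-21.4  18.8] 57.2
70 6 [-34.5  32.2] 56.8
80 28 [-34.7  30.1] 68.7
90 58 [-32.8  32.9] 70.0
100 58 [-32.8  30.9] 69.5
s10_1796572204.png
```

Call:
{"name": "carry_out", "arguments": {"rows": [[[0.1, 0, 0, 0], [0.1, 0, 0, 0], [0.1, 0, 0, 0], [0, 0, 0, 0], [0, 0, 0, 0], [0, 0, 0, 0], [0, 0, 0, 0], [0, 0, 0, 0], [0, 0, 0, 0], [0, 0, 0, 0]]]}}

```text
clock: 25.0
eef_pos: [493.9, -58.1, 91.8]
orientation: [0.02, 0.707, 0.019, -0.706]
force: [-2.3, -0.7, 7.3]
gripper_width: 10.8
```

```bash
python3 chk.py|head -9;ls -t pics|head -1
```

```text
clock 25.0 pos [493.9 -58.1  91.8] yhead -86.85 F [-2.3 -0.7  7.3] w 10.8 q [-0.2   0.36  1.85 -0.    0.93  1.31]
shift now axes cm [-0.02 -0.09 -0.26]
turn -0.004
shift after turn cm [-0.02 -0.09 -0.26]
-60 18 [-19.7  19.7] 56.3
-50 31 [-21.8  20.5] 57.9
-40 34 [-21.  19.] 57.3
-30 20 [-21.1   4.3] 57.2
-20 9 [-20.7   7.2] 55.8
s10_1796572216.png
```

Call:
{"name": "carry_out", "arguments": {"rows": [[[-0.1, 0, 0, 0], [-0.05, 0, 0, 0], [0, 0, 0, 0], [0, 0, 0, 0], [0, 0, 0, 0], [-1, 0, 0, 0], [-2, 0, 0, 0], [-3, 0, 0, 0], [-3.5, 0, 0, 0], [-3.5, 0, 0, 0]]], "fingers": 4, "grip_force": 20}}

```text
clock: 26.05
eef_pos: [493.2, -57.8, 223.8]
orientation: [-0.019, -0.707, -0.019, 0.707]
force: [0.4, -0.1, 0.3]
gripper_width: 39.8
```

```bash
python3 chk.py;ls -t pics|head -1; python3 -c "
from h import *
plan([512.5,-317.5,200])"; cp pics/$(ls -t pics|head -1) pics/rel.png
```

```text
clock 26.05 pos [493.2 -57.8 223.8] yhead -86.86 F [ 0.4 -0.1  0.3] w 39.8 q [-0.2   0.2   1.67  0.    1.26  1.31]
shift now axes cm [13.18 -0.06 -0.33]
turn -0.005
shift after turn cm [13.18 -0.06 -0.33]
-60 16 [-20.2  19.2] 56.8
-50 33 [-21.4  20.9] 58.4
-40 38 [-21.2  20.6] 57.4
-30 17 [-20.3   5.1] 56.2
-20 11 [-22.5  17.4] 58.9
-10 31 [-27.1  21.3] 58.8
0 71 [-28.   26.7] 59.5
10 41 [-24.1  23.3] 58.9
20 36 [-21.3  21.4] 57.3
30 39 [-22.1  20.4] 57.9
40 39 [-21.8  19. ] 57.7
50 35 [-20.7  21.2] 58.0
60 31 [-20.8  19.4] 55.8
70 2 [-34.1 -31.6] 56.7
80 30 [-34.3  32.4] 69.5
90 56 [-31.5  32.5] 69.6
100 58 [-34.  33.] 70.2
s10_1796572238.png
clock 26.1 pos [497.  -58.5 229.9] yhead -86.86 F [ 2.4 -0.5  2.5] w 40.2 q [-0.2   0.2   1.67  0.    1.27  1.31]
shift now axes cm [ 3.06 25.94 -0.09]
```

View pics/rel.png

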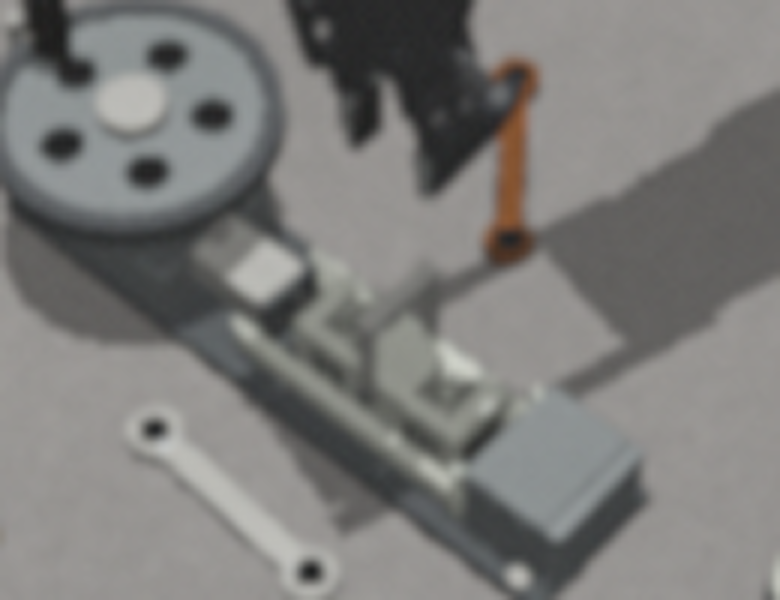

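Call:
{"name": "carry_out", "arguments": {"rows": [[[0, 2, 0, 0], [0, 3.5, 0, 0], [0, 4, 0, 0], [0, 4, 0, 0], [0, 4, 0, 0], [0, 3.5, 0, 0], [0, 3, 0, 0], [0.5, 1.94, -0.1, 0], [1, 0, 0, 0], [0, 0, 0, 0]]], "fingers": 6}}

```text
clock: 27.1
eef_pos: [507.5, -315.4, 205.0]
orientation: [-0.018, -0.706, -0.02, 0.708]
force: [-0.5, -0.0, -0.5]
gripper_width: 59.8
```

Run:
```python
from h import *
for n in("scene","top"):
    p,d=capture(n);np.savez(n+'11.npz',p=p,d=d)
    u,v=pj(n,[510,-300,150]).astype(int);u0,v0=u-50,max(v-40,0)
    cv2.imwrite(f'pics/{n}11.png',cv2.resize(p[v0:v0+80,u0:u0+100,::-1],None,fx=7,fy=7,interpolation=cv2.INTER_CUBIC));print(n,u0,v0)
    Q=cloud(n,d);m=(Q[...,2]>130)&(Q[...,2]<176)&(np.hypot(Q[...,0]-512,Q[...,1]+317)<22)
    print(m.sum(),Q[m].min(0),Q[m].max(0))
    Q=cloud(n,np.load(n+'0.npz')['d']);m=(Q[...,2]>130)&(Q[...,2]<176)&(np.hypot(Q[...,0]-512,Q[...,1]+317)<25)
    print(m.sum(),Q[m].min(0),Q[m].max(0))
plan([512.5,-317.5,129])
```

```text
scene 207 101
90 [ 502.05815524 -329.32815363  130.21381984] [ 527.76046889 -302.35879433  175.16377841]
94 [ 502.73182477 -326.48620564  130.09320571] [ 527.82402365 -302.92240969  174.00013002]
top 365 151
5 [ 501.54867094 -315.54882476  131.77382438] [ 514.15137997 -309.46475678  164.5820865 ]
81 [ 499.92992974 -333.09634881  131.53835832] [ 523.03082114 -308.00702261  174.65219521]
clock 27.2 pos [ 508.2 -315.   206.3] yhead -86.81 F [ 0.3 -0.5  0.7] w 59.7 q [-0.63  0.36  1.49  0.    1.29  0.89]
shift now axes cm [ 7.73  0.29 -0.43]
```

View pics/scene11.png

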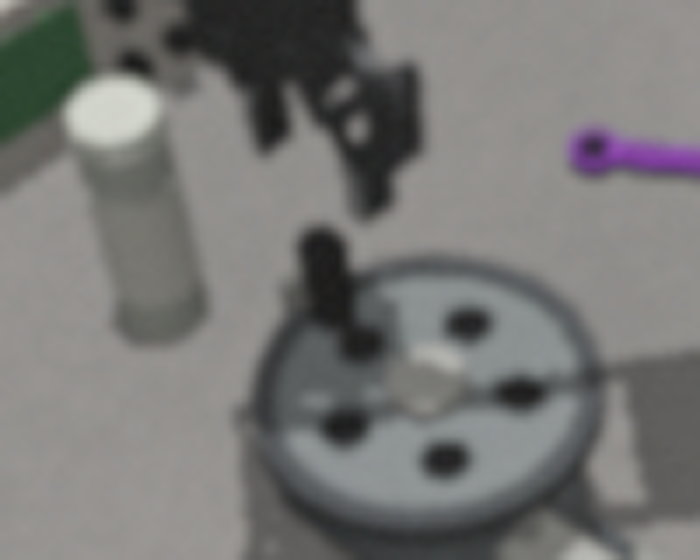

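View pics/top11.png

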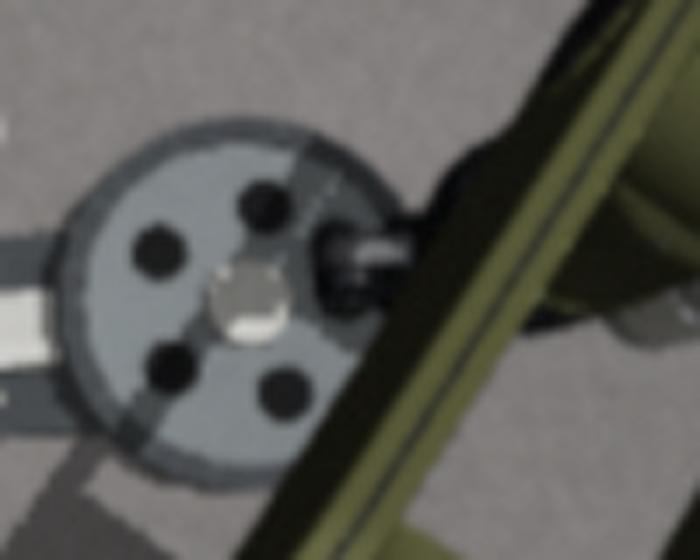

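Call:
{"name": "carry_out", "arguments": {"rows": [[[0, 0.18, -0.57, 0], [1, 0, 0, 0], [1.5, 0, 0, 0], [1.5, 0, 0, 0], [1.5, 0, 0, 0], [1.2, 0, 0, 0], [0.8, 0, 0, 0], [0.2, 0, 0, 0], [0, 0, 0, 0], [0, 0, 0, 0]]]}}

```text
clock: 28.2
eef_pos: [515.1, -318.6, 130.7]
orientation: [0.02, 0.707, 0.019, -0.706]
force: [0.8, -0.6, 0.5]
gripper_width: 59.8
```

Call:
{"name": "carry_out", "arguments": {"rows": [[[0, 0, 0, 0], [0, 0, 0, 0], [0, 0, 0, 0], [0, 0, 0, 0], [0, 0, 0, 0], [0, 0, 0, 0], [0, 0, 0, 0], [0, 0, 0, 0], [0, 0, 0, 0], [0, 0, 0, 0]]], "fingers": 1.5, "grip_force": 30}}

```text
clock: 29.2
eef_pos: [515.2, -319.4, 130.9]
orientation: [0.02, 0.707, 0.019, -0.706]
force: [0.2, -3.9, 5.3]
gripper_width: 25.3
```

Run:
```python
from h import *
plan([514,-316.5,129])
p,d=capture('scene')
cv2.imwrite(f'pics/s12.png',cv2.resize(p[101:181,207:307,::-1],None,fx=7,fy=7,interpolation=cv2.INTER_CUBIC))
plan([514,-316.5,129])
```

```text
clock 29.2 pos [ 515.2 -319.4  130.9] yhead -86.86 F [ 0.2 -3.9  5.3] w 25.3 q [-0.62  0.44  1.57 -0.    1.13  0.89]
shift now axes cm [ 0.19 -0.29  0.1 ]
clock 29.25 pos [ 515.2 -319.4  130.8] yhead -86.85 F [-0.8 -4.1  6.1] w 25.0 q [-0.62  0.44  1.57 -0.    1.13  0.89]
shift now axes cm [ 0.18 -0.29  0.1 ]
```

View pics/s12.png

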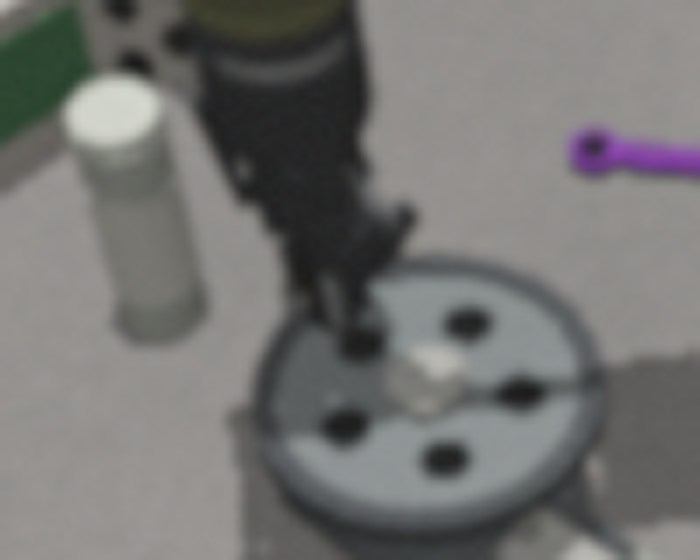

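Call:
{"name": "carry_out", "arguments": {"rows": [[[0, 0.02, -0.08, 0], [0, -0.06, -0.48, 0], [0, -0.09, -0.48, 0], [0, -0.13, -0.47, 0], [0, -0.17, -0.46, 0], [0, -0.21, -0.43, 0], [0, -0.23, -0.43, 0], [0, -0.27, -0.4, 0], [0, -0.3, -0.38, 0], [0, -0.34, -0.36, 0]]]}}

```text
clock: 30.25
eef_pos: [554.9, -299.6, 130.9]
orientation: [0.02, 0.708, 0.018, -0.706]
force: [1.6, -5.1, 3.8]
gripper_width: 25.0
```

```bash
cat > k.py <<'E'
from h import *
o,M=pose();d=o['eef_pos'][:2]-[507.5,-257.5];y=M[:2,1]@d;z=M[:2,2]@d
print(o['clock'],o['eef_pos'],'yz',y,z,'r',np.hypot(y,z),'th deg',np.degrees(np.arctan2(-z,y)),'F tool',(M.T@o['force']).round(1),o['gripper_width'],o['joint_pos'].round(2))
E
python3 k.py
```

```text
30.25 [ 554.93470234 -299.59535808  130.86877706] yz 44.62333484030265 -45.06397236438342 r 63.419268503568226 th deg 45.28149431709076 F tool [-3.8  5.2 -1.3] 25.02162849216833 [-0.56  0.47  1.52 -0.    1.15  0.95]
```

Call:
{"name": "carry_out", "arguments": {"rows": [[[0, -0.3, -0.34, 0], [0, -0.38, -0.3, 0], [0, -0.4, -0.27, 0], [0, -0.43, -0.23, 0], [0, -0.43, -0.21, 0], [0, -0.46, -0.17, 0], [0, -0.47, -0.13, 0], [0, -0.48, -0.09, 0], [0, -0.48, -0.06, 0], [0, -0.49, -0.02, 0]]]}}

```text
clock: 31.25
eef_pos: [571.2, -254.5, 130.9]
orientation: [0.02, 0.708, 0.019, -0.705]
force: [3.7, -3.3, 5.5]
gripper_width: 25.2
```

```bash
python3 k.py
```

```text
31.25 [ 571.17582901 -254.48971396  130.87804231] yz 0.47805949380539803 -63.744637317455236 r 63.74642992053378 th deg 89.57031243727815 F tool [-5.5  3.6 -3.6] 25.187165053948068 [-0.49  0.46  1.53  0.    1.15  1.03]
```

Call:
{"name": "carry_out", "arguments": {"rows": [[[0, -0.49, 0.02, 0], [0, -0.48, 0.06, 0], [0, -0.48, 0.09, 0], [0, -0.47, 0.13, 0], [0, -0.46, 0.17, 0], [0, -0.43, 0.21, 0], [0, -0.43, 0.23, 0], [0, -0.4, 0.27, 0], [0, -0.38, 0.3, 0], [0, -0.36, 0.34, 0]]]}}

```text
clock: 32.25
eef_pos: [550.0, -211.0, 130.9]
orientation: [0.019, 0.708, 0.019, -0.706]
force: [3.4, -1.8, 5.8]
gripper_width: 25.1
```

```bash
python3 k.py
```

```text
32.25 [ 549.98333945 -210.96947596  130.86153665] yz -44.13570846033888 -44.96601893804251 r 63.007171182591804 th deg 134.4660944241422 F tool [-5.8  2.  -3.3] 25.135419755915194 [-0.44  0.42  1.61  0.    1.11  1.08]
```

Call:
{"name": "carry_out", "arguments": {"rows": [[[0, -0.34, 0.36, 0], [0, -0.3, 0.38, 0], [0, -0.27, 0.4, 0], [0, -0.23, 0.43, 0], [0, -0.21, 0.43, 0], [0, -0.17, 0.46, 0], [0, -0.13, 0.47, 0], [0, -0.09, 0.48, 0], [0, -0.06, 0.48, 0], [0, -0.02, 0.49, 0]]]}}

```text
clock: 33.25
eef_pos: [504.9, -195.8, 130.8]
orientation: [0.02, 0.708, 0.019, -0.706]
force: [2.8, -3.8, 5.8]
gripper_width: 25.2
```

```bash
python3 k.py; python3 chk.py; cp pics/$(ls -t pics|head -1) pics/half.png
```

```text
33.25 [ 504.85857134 -195.84294341  130.83099605] yz -61.70908938144682 -0.7451814088685997 r 61.71358851678872 th deg 179.3081460937138 F tool [-5.8  4.  -2.6] 25.222854773670367 [-0.45  0.36  1.71  0.    1.07  1.07]
clock 33.25 pos [ 504.9 -195.8  130.8] yhead -86.86 F [ 2.8 -3.8  5.8] w 25.2 q [-0.45  0.36  1.71  0.    1.07  1.07]
shift now axes cm [  3.87 -13.91   0.08]
turn -0.004
shift after turn cm [  3.87 -13.91   0.02]
-60 18 [-9.   6.6] 67.0
-50 7 [-15.1   1.8] 61.5
-40 3 [ 1.9 10.9] 48.3
-30 1 [-3.8 -3.8] 49.6
-20 4 [-16.   12.8] 48.9
-10 5 [-16.9   2.8] 49.7
0 23 [-20.8  20.5] 55.9
10 37 [-21.5  18.1] 57.7
20 38 [-20.9  21.7] 57.6
30 24 [-21.3  18.8] 58.0
40 11 [-21.8 -11.4] 56.2
50 27 [-26.  23.] 56.8
60 79 [-28.6  27.9] 60.2
70 48 [-33.3  30.6] 56.8
80 30 [-31.7  31.6] 69.5
90 59 [-33.   31.2] 69.9
100 57 [-33.6  33.2] 70.4
```

View pics/half.png

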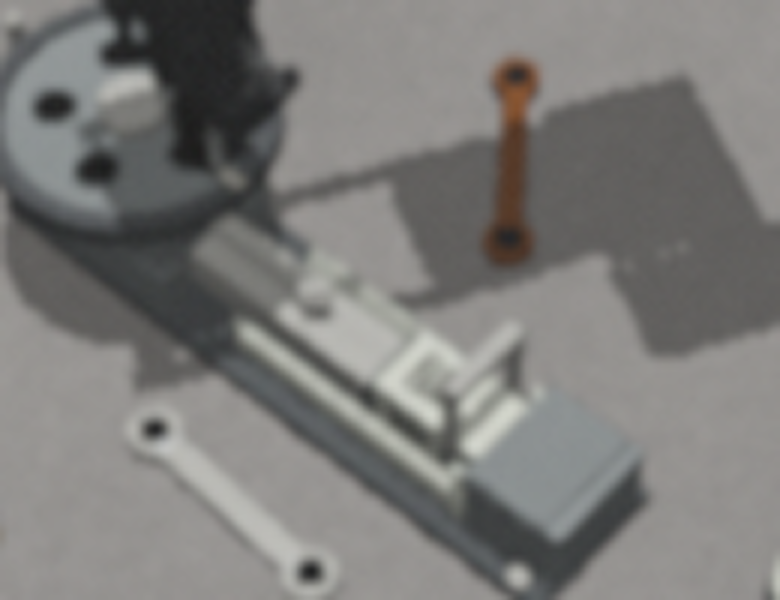

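Call:
{"name": "carry_out", "arguments": {"rows": [[[0, 0.02, 0.49, 0], [0, 0.06, 0.48, 0], [0, 0.09, 0.48, 0], [0, 0.13, 0.47, 0], [0, 0.17, 0.46, 0], [0, 0.21, 0.43, 0], [0, 0.23, 0.43, 0], [0, 0.27, 0.4, 0], [0, 0.3, 0.38, 0], [0, 0.34, 0.36, 0]]]}}

```text
clock: 34.3
eef_pos: [463.1, -216.2, 130.8]
orientation: [0.019, 0.708, 0.019, -0.705]
force: [4.7, -0.7, 4.8]
gripper_width: 25.3
```

Call:
{"name": "carry_out", "arguments": {"rows": [[[0, 0.36, 0.34, 0], [0, 0.38, 0.3, 0], [0, 0.4, 0.27, 0], [0, 0.43, 0.23, 0], [0, 0.43, 0.21, 0], [0, 0.46, 0.17, 0], [0, 0.47, 0.13, 0], [0, 0.48, 0.09, 0], [0, 0.48, 0.06, 0], [0, 0.49, 0.02, 0]]]}}

```text
clock: 35.3
eef_pos: [447.3, -259.8, 130.8]
orientation: [0.018, 0.708, 0.02, -0.705]
force: [5.3, 3.2, 7.2]
gripper_width: 25.0
```

```bash
python3 k.py
```

```text
35.3 [ 447.2671151  -259.75114462  130.83632819] yz -1.0047865148766828 60.26607588027544 r 60.27445145289665 th deg -90.9551757330942 F tool [-7.2 -3.  -5.5] 25.047986774411832 [-0.61  0.33  1.77  0.    1.05  0.9 ]
```

Call:
{"name": "carry_out", "arguments": {"rows": [[[0, 0.49, -0.02, 0], [0, 0.48, -0.06, 0], [0, 0.48, -0.09, 0], [0, 0.47, -0.13, 0], [0, 0.46, -0.17, 0], [0, 0.43, -0.21, 0], [0, 0.43, -0.23, 0], [0, 0.4, -0.27, 0], [0, 0.38, -0.3, 0], [0, 0.36, -0.34, 0]]]}}

```text
clock: 36.3
eef_pos: [465.6, -301.7, 130.8]
orientation: [-0.018, -0.707, -0.02, 0.707]
force: [-1.3, 2.1, 12.9]
gripper_width: 25.1
```

Call:
{"name": "carry_out", "arguments": {"rows": [[[0, 0.34, -0.36, 0], [0, 0.3, -0.38, 0], [0, 0.27, -0.4, 0], [0, 0.23, -0.43, 0], [0, 0.21, -0.43, 0], [0, 0.17, -0.46, 0], [0, 0.13, -0.47, 0], [0, 0.09, -0.48, 0], [0, 0.06, -0.48, 0], [0, 0, 0, 0]]]}}

```text
clock: 37.3
eef_pos: [506.2, -319.6, 130.8]
orientation: [0.02, 0.707, 0.019, -0.707]
force: [-0.7, -2.4, 8.2]
gripper_width: 25.4
```

```bash
python3 k.py
```

```text
37.3 [ 506.19513371 -319.63603617  130.83152823] yz 61.9704942705392 4.71665544135175 r 62.14973047960357 th deg -4.352465214863307 F tool [-8.1  2.4  0.8] 25.448300250390542 [-0.63  0.43  1.59  0.    1.12  0.88]
```

Call:
{"name": "carry_out", "arguments": {"rows": [[[0, 0.02, -0.3, 0], [0, 0, -0.35, 0], [0, 0, 0, 0], [0, 0, 0, 0], [0, 0, 0, 0], [0, 0, 0, 0], [0, 0, 0, 0], [0, 0, 0, 0], [0, 0, 0, 0], [0, 0, 0, 0]]]}}

```text
clock: 38.3
eef_pos: [512.5, -319.6, 130.8]
orientation: [0.02, 0.707, 0.019, -0.707]
force: [-0.0, -3.7, 8.3]
gripper_width: 25.3
```

```bash
python3 k.py
```

```text
38.3 [ 512.48562236 -319.61455769  130.8345596 ] yz 62.29446896685158 -1.572033234722392 r 62.31430134690677 th deg 1.4455819017919391 F tool [-8.3  3.7  0.2] 25.278896837342533 [-0.63  0.43  1.58 -0.    1.13  0.89]
```

Now open, rise and check the knob against the home mark.

Call:
{"name": "carry_out", "arguments": {"rows": [[[0, 0, 0, 0], [0, 0, 0, 0], [0, 0, 0, 0], [0, 0, 0, 0], [0, 0, 0, 0], [-1.5, 0, 0, 0], [-3, 0, 0, 0], [-3.5, 0, 0, 0], [-3, 0, 0, 0], [0, 0, 0, 0]]], "fingers": 5.5, "grip_force": 20}}

```text
clock: 39.3
eef_pos: [514.7, -321.1, 245.2]
orientation: [0.021, 0.71, 0.017, -0.704]
force: [1.2, -0.5, 0.3]
gripper_width: 55.1
```

Call:
{"name": "carry_out", "arguments": {"rows": [[[0, 0, 2, 0], [0, 0, 3, 0], [0, 0, 3, 0], [0, 0, 2, 0], [0, 3, 0, 0], [0, 3.5, 0, 0], [0, 3.5, 0, 0], [0, 3, 0, 0], [0, 0, 0, 0], [0, 0, 0, 0]]]}}

```text
clock: 40.3
eef_pos: [418.9, -454.6, 238.6]
orientation: [-0.018, -0.706, -0.02, 0.707]
force: [0.6, -0.2, 0.5]
gripper_width: 55.1
```

Run:
```python
from h import *
o,M=pose();print(o['clock'],o['eef_pos'])
for n in("scene","top"):
    p,d=capture(n);np.savez(n+'20.npz',p=p,d=d);cv2.imwrite(f'pics/{n}20f.png',p[:,:,::-1])
    u,v=pj(n,[508,-270,130]).astype(int);u0,v0=u-50,max(v-40,0)
    cv2.imwrite(f'pics/{n}20.png',cv2.resize(p[v0:v0+80,u0:u0+100,::-1],None,fx=7,fy=7,interpolation=cv2.INTER_CUBIC));print(n,u0,v0)
    for f in('0','20'):
        Q=cloud(n,np.load(n+f+'.npz')['d']);r=np.hypot(Q[...,0]-508,Q[...,1]+257);m=(Q[...,2]>160)&(Q[...,2]<180)&(r<95)
        print(n,f,m.sum(),Q[m].mean(0),Q[m].min(0),Q[m].max(0))
```

```text
40.3 [ 418.8527311  -454.59889415  238.63796201]
scene 214 110
scene 0 48 [ 516.24942804 -315.71836584  168.24691865] [ 502.73182477 -326.48620564  160.24918678] [ 527.70619792 -306.62243752  174.00013002]
scene 20 46 [ 513.82934364 -315.59865546  168.49980912] [ 500.26475852 -328.72935678  160.20386096] [ 524.47951866 -306.01102135  175.96338225]
top 354 153
top 0 58 [ 511.99412189 -319.64681435  170.2016247 ] [ 501.3656292  -333.09634881  163.0785352 ] [ 523.03082114 -308.50062681  178.86053757]
top 20 59 [ 509.30021924 -319.61285667  170.52759532] [ 498.29609496 -332.7256065   160.20180106] [ 519.55345783 -307.96903179  175.74292089]
```

View pics/scene20.png

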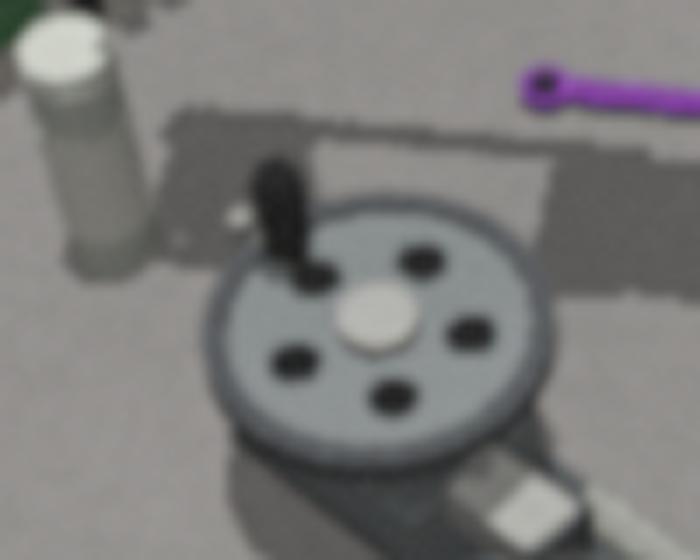

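View pics/top20.png

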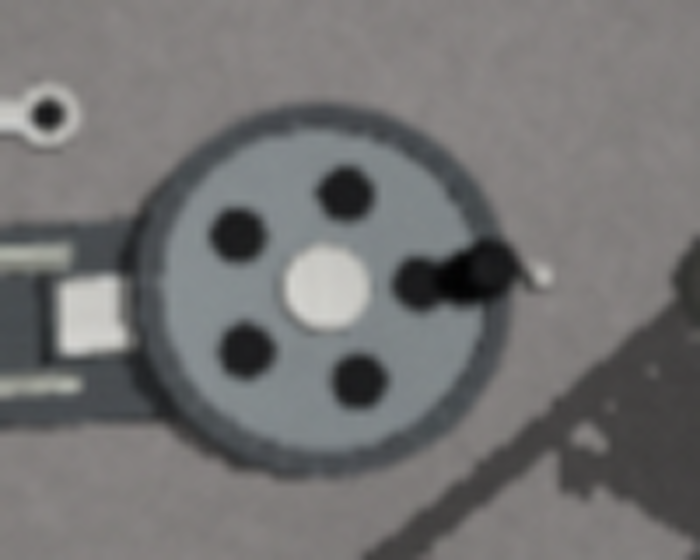

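Run:
```python
from h import *
T=lambda u,v,z:px('top',354+u/7,153+v/7,z)[:2]
S=lambda u,v,z:px('scene',214+u/7,110+v/7,z)[:2]
ang=lambda v:np.degrees(np.arctan2(v[1],v[0])).round(2)
for n,F,f in(('top',T,dict(h=(326,288),holes=[(420,284),(346,194),(238,236),(246,350),(359,381)],mk=(543,275),kt=(490,267))),('scene',S,dict(h=(377,316),holes=[(316,278),(422,262),(470,333),(393,397),(295,362)],mk=(239,215),kt=(276,177)))):
    H=F(*f['h'],118);hs=np.array([F(*q,111) for q in f['holes']]);c=hs.mean(0)
    print(n,'hub',H,'holes mean',c,'hole0',ang(hs[0]-c),'all',[ (ang(x-c)-ang(hs[0]-c))%360 for x in hs],'mark',ang(F(*f['mk'],115)-c),F(*f['mk'],115),'knob',ang(F(*f['kt'],172)-c))
    for q in('0','20'):
        Q=cloud(n,np.load(n+q+'.npz')['d']);m=(Q[...,2]>166)&(Q[...,2]<180)&(np.hypot(Q[...,0]-508,Q[...,1]+257)<95);print(q,'knob cloud',ang(Q[m][:,:2].mean(0)-c))
```

```text
top hub [ 506.3634321 -259.7894648] holes mean [ 506.73882908 -259.29166406] hole0 -86.98 all [np.float64(0.0), np.float64(71.96000000000001), np.float64(144.45), np.float64(215.87), np.float64(288.11)] mark -86.43 [ 512.93329195 -358.56941401] knob -87.07
0 knob cloud -84.96
20 knob cloud -87.45
scene hub [ 508.58870845 -253.94808961] holes mean [ 508.44361882 -253.50251368] hole0 -87.57 all [np.float64(0.0), np.float64(288.36), np.float64(216.70999999999998), np.float64(144.7), np.float64(72.74)] mark -87.65 [ 512.53280885 -353.33551219] knob -86.47
0 knob cloud -83.89
20 knob cloud -86.4
```

View pics/scene20f.png

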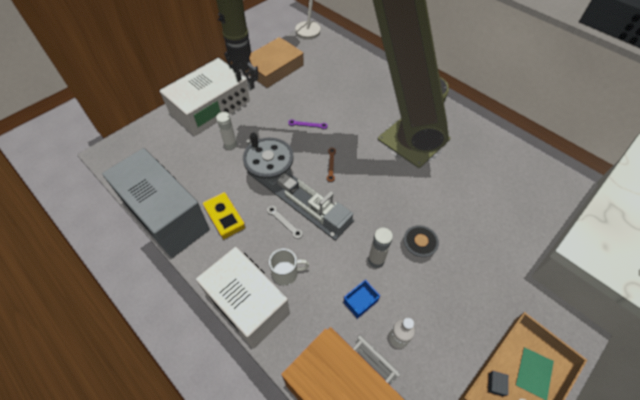

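View pics/top20f.png

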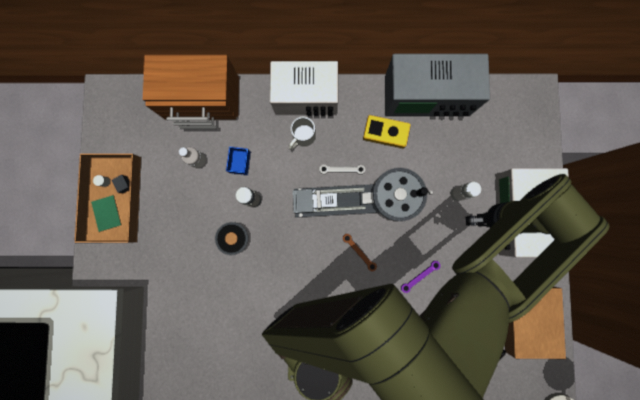

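```bash
python3 chk.py
```

```text
clock 40.4 pos [ 419.  -453.4  239.2] yhead -86.85 F [ 0.4 -0.1  0.3] w 55.0 q [-0.89  0.36  1.4   0.    1.38  0.62]
shift now axes cm [ 14.8  -39.12  -9.93]
turn -0.004
shift after turn cm [ 14.8  -39.08 -10.1 ]
-60 0  
-50 0  
-40 0  
-30 0  
-20 0  
-10 0  
0 17 [-19.7  20.6] 57.1
10 36 [-20.3  19.5] 57.7
20 36 [-21.9  20.8] 57.7
30 27 [-22.5  16.7] 57.6
40 12 [-21.4 -10.7] 57.8
50 24 [-26.1  21.5] 58.0
60 81 [-28.1  27.6] 59.6
70 49 [-34.1  24.2] 57.4
80 29 [-31.1  33. ] 67.9
90 56 [-31.6  32.5] 70.2
100 58 [-32.5  30.6] 70.0
```

```bash
python3 -c "
from station import *
print(close_job(),get_obs()['clock'])"
```

```text
the job is handed in; nothing more can be done
the job is handed in; nothing more can be done
```

I did the whole job in the order asked and handed it in at about 40 s of the 72 s; no verdict came back.

- **Spanner:** I took the steel one off the channel lips, not the orange or purple ones. It lies flat on free bench beside the press, clear of its base. The fingertips reach below the spanner, so it dropped about 7 mm when I let go.
- **Module:** Lifted by the bail, the end nearer the robot dipped by about 20 mm over 80 mm, so that is the heavy end. I turned the module round and lowered it into the channel with that end towards the hood. It read level and centred before I released it.
- **Handwheel:** One anticlockwise turn by the knob. At half a turn the module was in the hood with the bail outside, and afterwards the ram was back.
- **Last checks:** The knob's angle agrees with the home mark to about 1 degree in both cameras. The module sits level in the hood, and the other things look unmoved in the pictures. The arm was clear of everything when I handed in.
- **Disagreements:** The two cameras differed by about 5 mm along y. I worked from an average of the two, with the scene camera lining the module up with the channel. The wheel's axis turned out about 1.7 mm from my estimate, and I corrected for that at the end of the turn.

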